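# Free the seized button of the damp box and put the bowls away

### The arm

A 6-joint arm with a two-finger parallel gripper is mounted at the origin on the work surface. World frame = base frame: x ahead of the robot, y to its left, z up, the work surface at z = 0. Lengths are in m, angles in rad, forces in N, time in s.
With the tool pointing down it reaches from about 0.35 to 0.975 m from the base axis. Payload 4.9 kg.
Tool frame: the origin (TCP) lies midway between the tips of the shut fingers; the grasp point (between the pads) lies 19 mm behind it; z points along the fingers, y is the direction in which the jaws open and shut (so a half turn about z gives the same grasp; the last joint's range is limited). The gripper opens to 85 mm and grips with 20 to 120 N. Pads are 22 mm wide; open, the fingers measure 114 mm over their backs; the gripper's body (76 mm by 85 mm) begins 54 mm behind the grasp point. The pads swing forward as they close: fully open they stand 13 mm farther back than shut.
Start: joints at [1.148, 0.053, 1.613, -0, 1.476, -0.119], TCP at [0.187, 0.596, 0.231] pointing down, gripper open.
Joint ranges: [-3.01, 3.01], [-1.01, 2.22], [0.06, 2.58], [-1.02, 4.17], [0.09, 2.62], [-3.14, 3.14]. Speed limits (rad/s): [2.57, 2.57, 3.14, 3.14, 3.14, 3.14].

### API

Orientations are given as a rotation vector (axis times angle).
In Python, from station import ctrl gives the robot as it stands.
- The arm moves only by the tool play_rows, never from a script. Its argument "motion" is a list that holds one entry, the list of rows, each a list of 7 numbers: the closure, from -1 (fully open) to 1 (shut), then the shift along the tool's x, y, z in cm, then the turn, a rotation vector about the tool's x, y, z in degrees. A call has 1 to 20 rows; each row is the pose to reach, as a shift and turn from the pose measured when the call began, along the tool's axes at that moment; what a row does not reach only later rows make up. A row lasts 1/8 s, in which the tool goes at most 62.5 mm and 10.7 degrees, less where a joint would pass 70% of its speed; a pose out of reach is approached as far as the arm can. A call with a gripper value outside its range is refused whole. The fingers move at their own pace and stop on an object; "newtons" is the grip in N (left out, the last holds). Time passes only in rows, so rows that repeat a pose let the fingers close. It gives the time, the measured TCP pose, the force and the opening at its end, in the units of the state.
- ctrl.get_obs(): the state, without advancing time (a new reading comes with each control period).
- ctrl.get_image(name): name is "scene" or "top" or "wrist"; returns a dict with "color" (480x640x3 uint8, red, green, blue), "mtx" (3x3 intrinsics, pixels), "T" (4x4, takes a point from camera to world coordinates). Camera axes: x right, y up, looking along -z (the intrinsics and any distortion apply to the point x, -y, -z); pixel columns grow to the right and rows downward; lengths in m; the calibration is good to about 2 mm. A picture is of the moment at which its call begins. There is no depth.
- ctrl.finish_job(): hands the job in, once; it reports no verdict.
The state is a dict: "t": time; "q": joint angles; "dq": joint speeds; "effort": joint torques, N m; "tool_pos": TCP position; "tool_rot": TCP orientation; "contact_force": force on the tool from outside, world axes, zero at the start; "wrist_torque": the same for the moment, N m; "opening": finger opening in m.
Only numpy, scipy, OpenCV 4.12 (cv2) and the standard library are available. Lean on these libraries where they do the work, as an engineer would, in place of code of your own. Each camera call takes 0.05 s, during which the arm holds its last target.

### The job

The damp box's lid is held by two turn-buttons: one has been left open, the other is shut and seized with dried clay, so rock it back and forth in small arcs until it breaks free and turn it clear of the lid. Take the lid off and stand every bowl that is mouth up on the bench upright in the box, leaving the mouth-down bowls and the tools on the bench where they are. Then set the lid back fully home and turn both buttons straight across its ends again.

Things in the scene. Friction and masses are not known exactly. Their poses are not given: they have to be found in the camera images.
- damp_box: open wooden box fixed to the bench, outside 184 (x) x 334 (y) x 85 mm high, walls 12 mm, inside 160 x 310 mm with a plaster floor 12 mm above the bench. Origin at the centre of its underside; its long side is its y axis. It stands on the robot's right.
- lid: plywood lid 184 x 334 x 12 mm, about 0.45 kg. Origin under the centre of the board, 85 mm above the bench when home; axes as the box's. Two battens below reach down 12 mm inside the walls, with 5 mm play. A bar handle along y on top: 130 mm long, 18 wide, from 34 to 52 mm above the origin. On the bench it rests on the battens. The bench 0.48 m ahead and 0.49 m left of the robot is clear for it.
- stiff_bar (a joint): angle in rad of the shut turn-button. 0: straight across the lid's end; +: counter-clockwise from above; range 1.57 either way, clear of the lid beyond 1.2. SEIZED: it gives only 0.06 to 0.15 rad each way, no steady push frees it; each push up to the stop (1 to 3 N m) on alternate sides crumbles some clay; after 5 to 11 it gives way past 0.2 and is free (0.2 N m, stays where left).
- free_bar (a joint): angle in rad of the other turn-button, at the other end of the box. Same zero, sign and range. It starts open, at +1.38 to +1.55, is never seized, turns with about 0.1 N m and stays where it is left.
- stiff_grip (a point): seized button: an iron bar 80 mm long, 18 wide, 26 high, lying flat on a wooden post at one end of the box (either end) and turning about an upright bolt through its middle, its underside 100 mm and top 126 mm above the bench. This point is on the axis, 113 mm up, 191 mm from the box's centre along the box's y; y runs along the bar. Grip across the 18 mm.
- free_grip (a point): open button: an iron bar 80 mm long, 18 wide, 26 high, lying flat on a wooden post at one end of the box (either end) and turning about an upright bolt through its middle, its underside 100 mm and top 126 mm above the bench. This point is on the axis, 113 mm up, 191 mm from the box's centre along the box's y; y runs along the bar. Grip across the 18 mm.
- bowl1: raw clay bowl standing MOUTH UP (open end up, to go into the box): outside 66 mm across with straight sides, 52 mm high, wall 6 mm, about 0.16 kg. Origin at the centre of its underside. Absent in some starts.
- bowl2: raw clay bowl standing MOUTH UP (open end up, to go into the box): outside 66 mm across with straight sides, 52 mm high, wall 6 mm, about 0.16 kg. Origin at the centre of its underside. Absent in some starts.
- bowl3: raw clay bowl standing MOUTH UP (open end up, to go into the box): outside 66 mm across with straight sides, 52 mm high, wall 6 mm, about 0.16 kg. Origin at the centre of its underside. Absent in some starts.
- bowl4: raw clay bowl standing MOUTH UP (open end up, to go into the box): outside 66 mm across with straight sides, 52 mm high, wall 6 mm, about 0.16 kg. Origin at the centre of its underside. Absent in some starts.
- dry1: the same bowl turned MOUTH DOWN on its rim (closed foot up): already drying, to be left alone. Origin at the centre of its underside (the rim), 52 mm high.
- dry2: the same bowl turned MOUTH DOWN on its rim (closed foot up): already drying, to be left alone. Origin at the centre of its underside (the rim), 52 mm high.
- roller: Wooden rolling pin, 38 mm thick, 230 mm long along its x axis, in front of the box. Origin under its middle. A bystander, to be left alone.
- rib: Flat wooden rib, 50 x 110 x 6 mm. Origin at the centre of its underside. A bystander, to be left alone.
- scraper: Spatula 200 mm long along its x axis, at the front right. A bystander, to be left alone.
Not all that is in view belongs to the job. What is shaped like the bowl1 but purple or yellow is not meant.

How it is judged:
By the outcome, as a careful person would: the job done as asked, in the order asked, and still so for the second after the job is handed in, with the robot touching nothing.
Of bowl1, bowl2, bowl3, bowl4 only 2 to 3 are there at a start; the rules pass over those that are not, and their reading is None.
At some moment in a run one of bowl1, bowl2, bowl3, bowl4 may be knocked a few centimetres aside while the robot is not near it.
It also fails if it takes over 210 s, if anything falls off the work surface, if the arm or the gripper's body presses on something with over 40 N, if the wrist force passes 120 N, or if a joint passes its speed limit or range.

## Working session

There is one attempt and no reset: what is moved stays moved. The work goes in short steps, Python scripts to look and compute and a tool call to move; the robot and the scene stay as the last step left them, time stands still between calls to the robot, and variables do not carry over. Pictures are saved under pics/ and viewed, and the job is handed in when it is done.

Besides the shell and the picture viewer there is one more tool, called as name(argument=value, ...), one argument or row to a line, values as JSON. play_rows: Moves the arm, as the interface text tells. Its arguments: {"type":"object","properties":{"motion":{"type":"array"},"newtons":{"type":"number"}},"required":["motion"]}

```bash
ls; mkdir -p pics
python3 - <<'E'
from station import ctrl
import cv2
o=ctrl.get_obs(); print(o)
for n in ["scene","top","wrist"]:
    im=ctrl.get_image(n); cv2.imwrite(f"pics/{n}0.png",im["color"][:,:,::-1]); print(n,im["mtx"].round(1).tolist(),im["T"].round(3).tolist(),im.keys())
E
```

```text
pics
{'t': 0.0, 'q': array([ 1.14796913e+00,  5.33301034e-02,  1.61429603e+00, -5.68664371e-06,
        1.47601057e+00, -1.19017285e-01]), 'dq': array([-0.00136269, -0.00076559, -0.00023662,  0.0003074 ,  0.00045126,
       -0.00096004]), 'effort': array([ 5.89436549e-04, -3.93676078e+01, -3.70179963e+01, -2.72645548e-05,
        6.91347013e-03, -1.69813842e-05]), 'tool_pos': array([0.18672601, 0.59579799, 0.2300784 ]), 'tool_rot': array([-4.75307255e-01, -3.10487927e+00,  3.09552412e-03]), 'contact_force': array([0.60324273, 0.17173618, 0.06996941]), 'wrist_torque': array([ 0.01754926, -0.00911417, -0.01372964]), 'opening': 0.08553043968097962}
scene [[508.7, 0.0, 325.0], [0.0, 508.7, 240.5], [0.0, 0.0, 1.0]] [[-0.062, -0.79, 0.609, 1.215], [0.998, -0.06, 0.024, -0.05], [0.017, 0.61, 0.793, 1.001], [0.0, 0.0, 0.0, 1.0]] dict_keys(['color', 'mtx', 'T'])
top [[599.0, 0.0, 307.9], [0.0, 599.0, 247.4], [0.0, 0.0, 1.0]] [[-0.014, 0.989, -0.146, 0.304], [-1.0, -0.017, -0.019, -0.106], [-0.022, 0.146, 0.989, 1.32], [0.0, 0.0, 0.0, 1.0]] dict_keys(['color', 'mtx', 'T'])
wrist [[348.1, 0.0, 316.3], [0.0, 348.1, 244.9], [0.0, 0.0, 1.0]] [[0.3, -0.914, -0.274, 0.116], [0.954, 0.286, 0.088, 0.617], [-0.002, -0.288, 0.958, 0.373], [0.0, 0.0, 0.0, 1.0]] dict_keys(['color', 'mtx', 'T'])
```

View pics/top0.png

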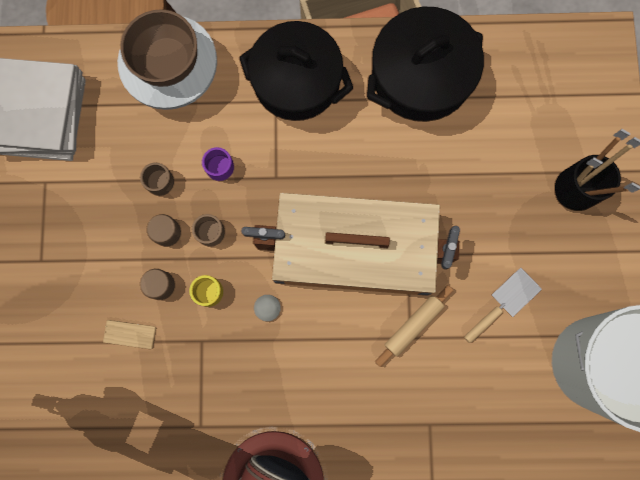

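View pics/scene0.png

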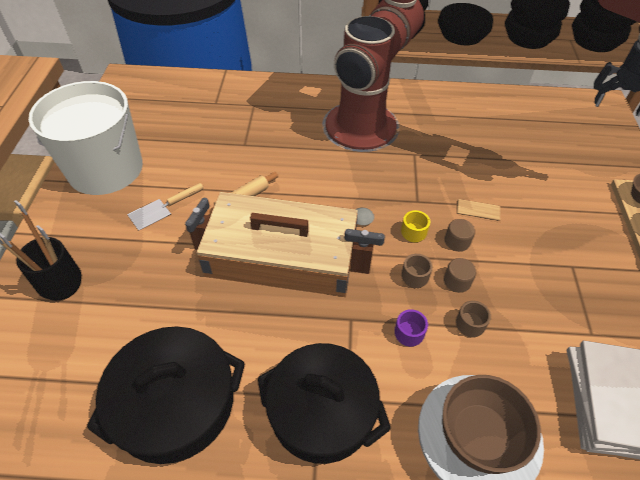

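```bash
cat > h.py <<'E'
import numpy as np, cv2
from scipy.spatial.transform import Rotation as Rn
from station import ctrl
def img(n,save=None,crop=None,s=1):
    im=ctrl.get_image(n)
    if save:
        c=im["color"][:,:,::-1]
        if crop: c=c[crop[1]:crop[3],crop[0]:crop[2]]
        cv2.imwrite("pics/"+save,cv2.resize(c,None,fx=s,fy=s,interpolation=cv2.INTER_CUBIC))
    return im
def bp(im,u,v,z):
    K,T=im["mtx"],im["T"]; d=np.array([(u-K[0,2])/K[0,0],-(v-K[1,2])/K[1,1],-1.])
    w=T[:3,:3]@d; c=T[:3,3]; return c+w*(z-c[2])/w[2]
def pr(im,p):
    K,T=im["mtx"],im["T"]; q=T[:3,:3].T@(np.array(p)-T[:3,3]); return np.array([K[0,2]+K[0,0]*q[0]/-q[2],K[1,2]-K[1,1]*q[1]/-q[2]])
def Rd(yaw):  # jaw (tool y) direction at world angle yaw, z down
    y=np.array([np.cos(yaw),np.sin(yaw),0]); z=np.array([0,0,-1.]); return np.array([np.cross(y,z),y,z]).T
def yaw0(o):
    R=Rn.from_rotvec(o["tool_rot"]).as_matrix(); return np.arctan2(R[1,1],R[0,1])
def rel(targets):
    """targets: list of (x,y,z,yaw or None); prints shift cm, turn deg"""
    o=ctrl.get_obs(); R=Rn.from_rotvec(o["tool_rot"]).as_matrix(); p=o["tool_pos"]
    print("now",p.round(4),"yaw",round(np.degrees(yaw0(o)),2),"tilt",R[:,2].round(3),"open",round(o["opening"],4),"F",o["contact_force"].round(1),"t",round(o["t"],2),"q6",o["q"].round(2))
    for t in targets:
        d=R.T@(np.array(t[:3])-p)*100
        yw=yaw0(o) if t[3] is None else t[3]
        r=np.degrees(Rn.from_matrix(R.T@Rd(yw)).as_rotvec())
        print(np.array(t[:3]).round(3),"->",d.round(2).tolist(),r.round(2).tolist())
E
python3 - <<'E'
import cv2
a=cv2.imread("pics/top0.png")
cv2.imwrite("pics/c1.png",cv2.resize(a[185:305,230:470],None,fx=3.3,fy=3.3,interpolation=cv2.INTER_CUBIC))
cv2.imwrite("pics/c2.png",cv2.resize(a[140:360,90:300],None,fx=2.7,fy=2.7,interpolation=cv2.INTER_CUBIC))
E
```

```text
(no output)
```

View pics/c1.png

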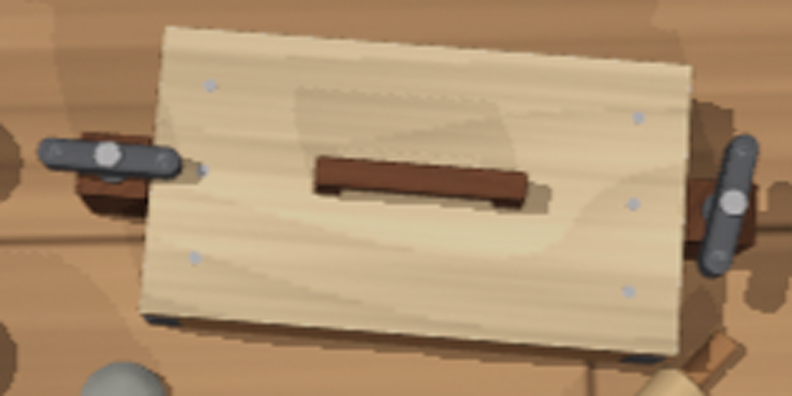

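View pics/c2.png

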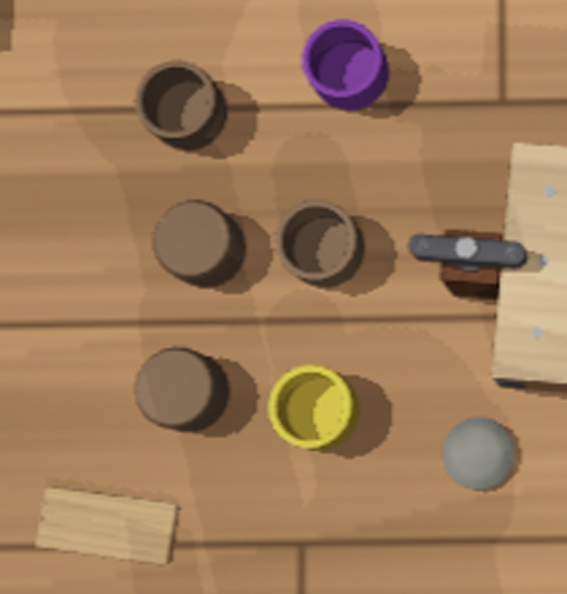

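View pics/wrist0.png

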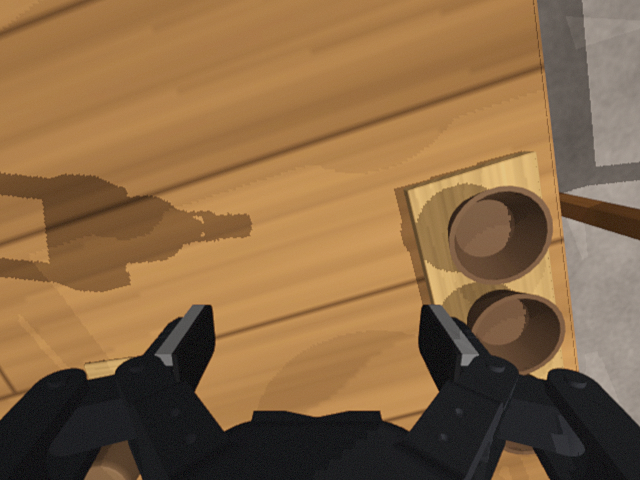

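Run:
```python
from h import *
im=img("wrist")
print("tray", [bp(im,u,v,0.06).round(3).tolist() for u,v in [(450,230),(551,230),(470,330),(564,335),(120,465)]], [bp(im,u,v,0.0).round(3).tolist() for u,v in [(405,187),(535,152)]])
t=img("top")
def c2(u,v): return 90+u/2.7,140+v/2.7
for n,(u,v) in dict(b1=(178,102),b2=(319,243),d1=(197,240),d2=(178,387),purple=(344,62),yellow=(311,406)).items():
    print(n,bp(t,*c2(u,v),0.052).round(4))
def c1(u,v): return 230+u/3.3,185+v/3.3
L=[bp(t,*c1(u,v),0.097) for u,v in [(165,27),(692,67),(678,355),(141,315)]]
L=np.array(L);print(L.round(4), "ctr",L.mean(0), np.linalg.norm(L-np.roll(L,-1,0),axis=1))
print("axis +y (left)",[np.degrees(np.arctan2(*(a-b)[[1,0]])) for a,b in [(L[0],L[1]),(L[3],L[2])]])
print("x axis",[np.degrees(np.arctan2(*(a-b)[[1,0]])) for a,b in [(L[0],L[3]),(L[1],L[2])]])
sb=[bp(t,*c1(u,v),0.126) for u,v in [(40,151),(181,163),(107,154)]]
fb=[bp(t,*c1(u,v),0.126) for u,v in [(746,136),(711,274),(733,202)]]
for b in (sb,fb): print(np.array(b).round(4), np.linalg.norm(b[0]-b[1]),np.degrees(np.arctan2(*(b[0]-b[1])[[1,0]])), (b[0]+b[1])/2)
h=[bp(t,*c1(u,v),0.137) for u,v in [(318,157),(527,173),(525,206),(315,192)]]
h=np.array(h);print(h.mean(0),np.linalg.norm(h-np.roll(h,-1,0),axis=1))
```

```text
tray [[0.229, 0.711, 0.06], [0.257, 0.8, 0.06], [0.338, 0.71, 0.06], [0.372, 0.8, 0.06], [0.392, 0.292, 0.06]] [[0.19, 0.693, 0.0], [0.195, 0.829, 0.0]]
b1 [0.6516 0.2492 0.052 ]
b2 [0.5334 0.1332 0.052 ]
d1 [0.5376 0.2313 0.052 ]
d2 [0.4199 0.2439 0.052 ]
purple [0.6823 0.1144 0.052 ]
yellow [0.4032 0.1382 0.052 ]
[[ 0.6008 -0.0255  0.097 ]
 [ 0.5686 -0.3572  0.097 ]
 [ 0.3877 -0.3403  0.097 ]
 [ 0.4178 -0.0092  0.097 ]] ctr [ 0.49375427 -0.1830496   0.097     ] [0.3332638  0.18167409 0.33239795 0.18376511]
axis +y (left) [np.float64(84.45255241805694), np.float64(84.8121256544722)]
x axis [np.float64(-5.083055320740342), np.float64(-5.352849415294544)]
[[ 0.5172  0.0501  0.126 ]
 [ 0.5082 -0.0366  0.126 ]
 [ 0.5146  0.0088  0.126 ]] 0.08716183737975251 84.05389128967307 [0.51268515 0.00673986 0.126     ]
[[ 0.5187 -0.3821  0.126 ]
 [ 0.4344 -0.3568  0.126 ]
 [ 0.4781 -0.3722  0.126 ]] 0.08805599622537935 -16.698290485625854 [ 0.47655456 -0.36943291  0.126     ]
[ 0.49205707 -0.18254967  0.137     ] [0.12672327 0.02023348 0.12692959 0.02157355]
```

Run:
```python
from h import *
d=np.radians
for y in (-5.3,174.7): rel([(.511,.007,.26,d(y)),(.511,.007,.16,d(y)),(.511,.007,.104,d(y))])
```

```text
now [0.1869 0.5961 0.2307] yaw 72.59 tilt [-0.    -0.001 -1.   ] open 0.0852 F [ 0.8 -0.1  0.2] t 0.25 q6 [ 1.15  0.05  1.61 -0.    1.48 -0.12]
[0.511 0.007 0.26 ] -> [-48.55, -46.52, -2.89] [-0.05, 0.03, 77.89]
[0.511 0.007 0.16 ] -> [-48.56, -46.51, 7.11] [-0.05, 0.03, 77.89]
[0.511 0.007 0.104] -> [-48.56, -46.5, 12.71] [-0.05, 0.03, 77.89]
now [0.1869 0.5961 0.2307] yaw 72.59 tilt [-0.    -0.001 -1.   ] open 0.0852 F [ 0.8 -0.1  0.2] t 0.25 q6 [ 1.15  0.05  1.61 -0.    1.48 -0.12]
[0.511 0.007 0.26 ] -> [-48.55, -46.52, -2.89] [-0.03, -0.05, -102.11]
[0.511 0.007 0.16 ] -> [-48.56, -46.51, 7.11] [-0.03, -0.05, -102.11]
[0.511 0.007 0.104] -> [-48.56, -46.5, 12.71] [-0.03, -0.05, -102.11]
```

play_rows(
  motion=[
    [[-1, -24, -23, -2.9, 0, 0, 39], [-1, -24, -23, -2.9, 0, 0, 39], [-1, -24, -23, -2.9, 0, 0, 39], [-1, -24, -23, -2.9, 0, 0, 39], [-1, -48.55, -46.5, -2.9, 0, 0, 77.9], [-1, -48.55, -46.5, -2.9, 0, 0, 77.9], [-1, -48.55, -46.5, -2.9, 0, 0, 77.9], [-1, -48.55, -46.5, -2.9, 0, 0, 77.9], [-1, -48.55, -46.5, -2.9, 0, 0, 77.9], [-1, -48.55, -46.5, -2.9, 0, 0, 77.9], [-1, -48.55, -46.5, -2.9, 0, 0, 77.9], [-1, -48.55, -46.5, -2.9, 0, 0, 77.9], [-1, -48.55, -46.5, -2.9, 0, 0, 77.9]],
  ],
  newtons=120,
)

```text
t: 1.88
tool_pos: [0.5107, 0.0075, 0.2599]
tool_rot: [-2.322, -2.116, 0.002]
contact_force: [0.3, 0.3, 0.3]
opening: 0.085
```

Run:
```python
from h import *
d=np.radians
rel([(.511,.007,.20,d(-5.3)),(.511,.007,.104,d(-5.3))])
im=img("wrist","w1.png")
for p in [(.511,.007,.126),(.513,.047,.126),(.508,-.033,.126)]: print(pr(im,p))
```

```text
now [0.5107 0.0075 0.2599] yaw -5.32 tilt [-0.001 -0.    -1.   ] open 0.085 F [0.3 0.3 0.3] t 1.88 q6 [-0.13 -0.24  1.84 -0.    1.54 -0.04]
[0.511 0.007 0.2  ] -> [-0.04, 0.04, 5.99] [-0.06, 0.03, -0.02]
[0.511 0.007 0.104] -> [-0.04, 0.05, 15.59] [-0.06, 0.03, -0.02]
[317.47612733 233.24344063]
[315.32395396 184.07713643]
[318.29436451 278.69502074]
```

View pics/w1.png

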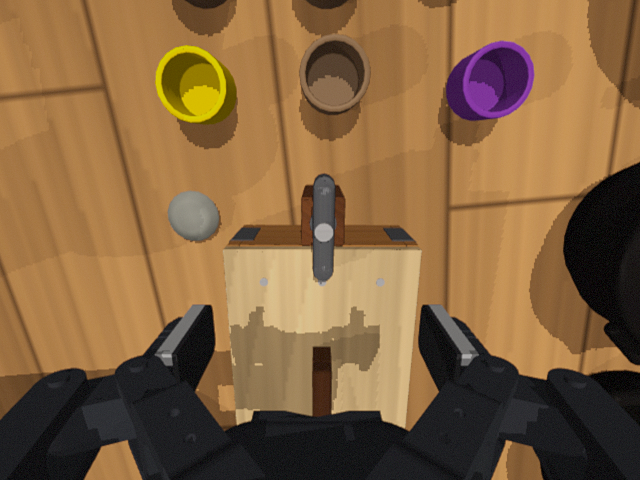

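play_rows(
  motion=[
    [[-1, 0, 0.2, 5, 0, 0, 0], [-1, 0, 0.3, 9, 0, 0, 0], [-1, 0, 0.3, 9, 0, 0, 0], [-1, 0, 0.3, 9, 0, 0, 0]],
  ],
)

```text
t: 2.42
tool_pos: [0.5142, 0.0084, 0.1718]
tool_rot: [2.318, 2.118, 0.001]
contact_force: [-1.1, 0.9, 0.1]
opening: 0.0852
```

Run:
```python
from h import *
d=np.radians
rel([(.511,.007,.20,d(-5.3)),(.511,.007,.104,d(-5.3))])
im=img("wrist","w2.png",(200,150,440,390),2.5)
for p in [(.511,.007,.126),(.513,.047,.126),(.508,-.033,.126)]: print(pr(im,p))
```

```text
now [0.5142 0.0084 0.1718] yaw -5.18 tilt [ 0.002 -0.001 -1.   ] open 0.0852 F [-1.1  0.9  0.1] t 2.42 q6 [-0.13 -0.17  1.93 -0.    1.38 -0.04]
[0.511 0.007 0.2  ] -> [-0.17, -0.3, -2.82] [0.1, 0.03, 0.12]
[0.511 0.007 0.104] -> [-0.16, -0.32, 6.78] [0.1, 0.03, 0.12]
[311.85623386 274.14801145]
[308.59126883 205.73688173]
[313.14130189 335.28386232]
```

View pics/w2.png

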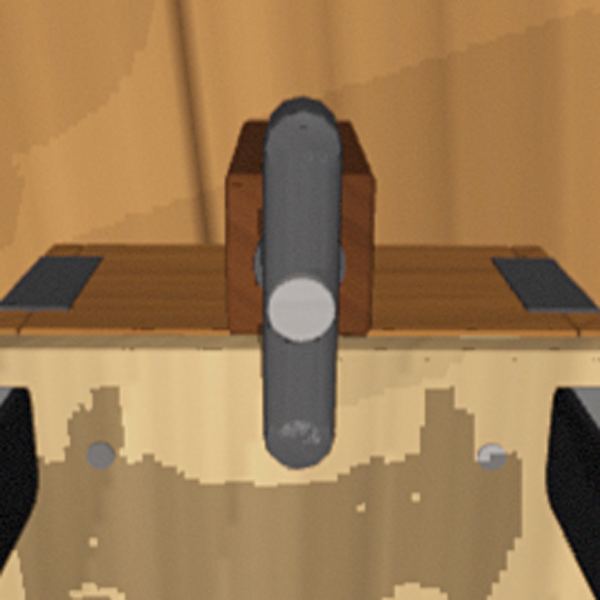

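play_rows(
  motion=[
    [[-1, -0.1, 0.2, 2.5, 0, 0, 0], [-1, -0.1, 0.2, 5, 0, 0, 0], [-1, -0.1, 0.2, 6.5, 0, 0, 0], [-1, -0.1, 0.2, 6.7, 0, 0, 0], [-1, -0.1, 0.2, 6.7, 0, 0, 0], [0.4, -0.1, 0.2, 6.7, 0, 0, 0], [0.4, -0.1, 0.2, 6.7, 0, 0, 0], [0.4, -0.1, 0.2, 6.7, 0, 0, 0], [0.4, -0.1, 0.2, 6.7, 0, 0, 0]],
  ],
  newtons=20,
)

```text
t: 3.6
tool_pos: [0.5169, 0.0068, 0.1057]
tool_rot: [2.318, 2.116, 0.003]
contact_force: [-0.3, -0.1, -0.3]
opening: 0.0259
```

Run:
```python
from h import *
d=np.radians
rel([(.516,.007,.104,d(-5.3))]); print(ctrl.get_obs()["wrist_torque"])
im=img("wrist","w3.png",(200,180,440,420),2.5)
```

```text
now [0.5169 0.0068 0.1057] yaw -5.2 tilt [ 0.003 -0.001 -1.   ] open 0.0259 F [-0.3 -0.1 -0.3] t 3.6 q6 [-0.13 -0.1   1.98 -0.    1.26 -0.04]
[0.516 0.007 0.104] -> [0.01, -0.09, 0.17] [0.19, 0.04, 0.1]
[ 0.00675711  0.01088049 -0.01344755]
```

View pics/w3.png

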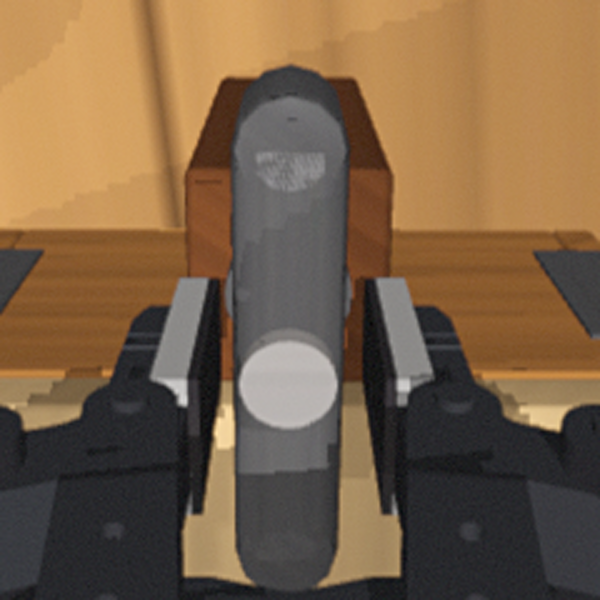

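play_rows(
  motion=[
    [[0.8, 0, 0, 0, 0, 0, 0], [1, 0, 0, 0, 0, 0, 0], [1, 0, 0, 0, 0, 0, 0], [1, 0, 0, 0, 0, 0, 0]],
  ],
  newtons=110,
)

```text
t: 4.15
tool_pos: [0.5163, 0.0069, 0.106]
tool_rot: [2.319, 2.117, 0.001]
contact_force: [-5.5, 0.4, 5.1]
opening: 0.0158
```

play_rows(
  motion=[
    [[1, 0, 0, 0, 0, 0, 3], [1, 0, 0, 0, 0, 0, 6], [1, 0, 0, 0, 0, 0, 8], [1, 0, 0, 0, 0, 0, 8]],
  ],
)

```text
t: 4.65
tool_pos: [0.5161, 0.0067, 0.106]
tool_rot: [2.455, 1.956, -0.001]
contact_force: [-4.2, -2.0, 2.9]
opening: 0.0156
```

Run:
```python
from h import *
rel([]); print(ctrl.get_obs()["wrist_torque"])
```

```text
now [0.5161 0.0067 0.106 ] yaw -12.92 tilt [ 0.001 -0.002 -1.   ] open 0.0156 F [-4.2 -2.   2.9] t 4.65 q6 [-0.13 -0.1   1.98 -0.    1.26  0.1 ]
[3.00806678e-03 6.29456450e-01 3.12534303e+00]
```

play_rows(
  motion=[
    [[1, 0, 0, 0, 0, 0, -5], [1, 0, 0, 0, 0, 0, -10], [1, 0, 0, 0, 0, 0, -14], [1, 0, 0, 0, 0, 0, -16], [1, 0, 0, 0, 0, 0, -16]],
  ],
)

```text
t: 5.28
tool_pos: [0.5164, 0.007, 0.1061]
tool_rot: [2.168, 2.272, 0.002]
contact_force: [0.9, 3.4, 2.0]
opening: 0.0157
```

Run:
```python
from h import *
rel([]); print(ctrl.get_obs()["wrist_torque"])
```

```text
now [0.5164 0.007  0.1061] yaw 2.69 tilt [ 0.002 -0.    -1.   ] open 0.0157 F [0.9 3.4 2. ] t 5.28 q6 [-0.13 -0.1   1.98  0.    1.26 -0.18]
[ 0.17557233  0.07263122 -2.50157423]
```

play_rows(
  motion=[
    [[1, 0, 0, 0, 0, 0, 8], [1, 0, 0, 0, 0, 0, 14], [1, 0, 0, 0, 0, 0, 17], [1, 0, 0, 0, 0, 0, 17], [1, 0, 0, 0, 0, 0, 9], [1, 0, 0, 0, 0, 0, 3], [1, 0, 0, 0, 0, 0, -1], [1, 0, 0, 0, 0, 0, -1], [1, 0, 0, 0, 0, 0, 8], [1, 0, 0, 0, 0, 0, 14], [1, 0, 0, 0, 0, 0, 17], [1, 0, 0, 0, 0, 0, 17], [1, 0, 0, 0, 0, 0, 9], [1, 0, 0, 0, 0, 0, 3], [1, 0, 0, 0, 0, 0, -1], [1, 0, 0, 0, 0, 0, -1]],
  ],
)

```text
t: 7.28
tool_pos: [0.5164, 0.0071, 0.1061]
tool_rot: [-2.16, -2.281, -0.004]
contact_force: [-3.0, 1.6, 2.6]
opening: 0.0158
```

Run:
```python
from h import *
rel([]); print(ctrl.get_obs()["wrist_torque"])
```

```text
now [0.5164 0.0071 0.1061] yaw 3.11 tilt [ 0.002  0.002 -1.   ] open 0.0158 F [-3.   1.6  2.6] t 7.28 q6 [-0.13 -0.1   1.98  0.    1.26 -0.19]
[-0.13640287  0.63548259 -3.27240304]
```

play_rows(
  motion=[
    [[1, 0, 0, 0, 0, 0, 8], [1, 0, 0, 0, 0, 0, 14], [1, 0, 0, 0, 0, 0, 17.5], [1, 0, 0, 0, 0, 0, 17.5], [1, 0, 0, 0, 0, 0, 9], [1, 0, 0, 0, 0, 0, 3], [1, 0, 0, 0, 0, 0, -0.5], [1, 0, 0, 0, 0, 0, -0.5]],
  ],
)

```text
t: 8.28
tool_pos: [0.5164, 0.0071, 0.1061]
tool_rot: [-2.159, -2.28, -0.006]
contact_force: [-3.4, 0.4, 3.5]
opening: 0.0158
```

Run:
```python
from h import *
rel([]); print(ctrl.get_obs()["wrist_torque"])
```

```text
now [0.5164 0.0071 0.1061] yaw 3.13 tilt [ 0.002  0.004 -1.   ] open 0.0158 F [-3.4  0.4  3.5] t 8.28 q6 [-0.13 -0.1   1.98  0.    1.26 -0.19]
[-0.33433752  0.69218127 -2.7269866 ]
```

play_rows(
  motion=[
    [[1, 0, 0, 0, 0, 0, 8], [1, 0, 0, 0, 0, 0, 14], [1, 0, 0, 0, 0, 0, 17.5], [1, 0, 0, 0, 0, 0, 17.5], [1, 0, 0, 0, 0, 0, 9], [1, 0, 0, 0, 0, 0, 3], [1, 0, 0, 0, 0, 0, -0.5], [1, 0, 0, 0, 0, 0, -0.5]],
  ],
)

```text
t: 9.28
tool_pos: [0.5165, 0.0071, 0.106]
tool_rot: [-2.156, -2.282, -0.008]
contact_force: [-3.2, -0.2, 2.3]
opening: 0.0158
```

Run:
```python
from h import *
rel([]); print(ctrl.get_obs()["wrist_torque"])
```

```text
now [0.5165 0.0071 0.106 ] yaw 3.26 tilt [ 0.002  0.005 -1.   ] open 0.0158 F [-3.2 -0.2  2.3] t 9.28 q6 [-0.13 -0.1   1.98  0.01  1.26 -0.19]
[-0.40070432  0.5935331  -2.32771417]
```

play_rows(
  motion=[
    [[1, 0, 0, 0, 0, 0, 8], [1, 0, 0, 0, 0, 0, 14], [1, 0, 0, 0, 0, 0, 18], [1, 0, 0, 0, 0, 0, 19], [1, 0, 0, 0, 0, 0, 19]],
  ],
)

```text
t: 9.9
tool_pos: [0.516, 0.0068, 0.106]
tool_rot: [-2.492, -1.911, -0.002]
contact_force: [-5.1, -3.0, 3.6]
opening: 0.0154
```

Run:
```python
from h import *
rel([]); print(ctrl.get_obs()["wrist_torque"])
img("wrist","w4.png",(200,180,440,420),2.5)
```

```text
now [0.516  0.0068 0.106 ] yaw -15.03 tilt [ 0.001  0.002 -1.   ] open 0.0154 F [-5.1 -3.   3.6] t 9.9 q6 [-0.13 -0.1   1.98  0.    1.26  0.13]
[-0.25391742  0.7661676   3.09078408]
```

View pics/w4.png

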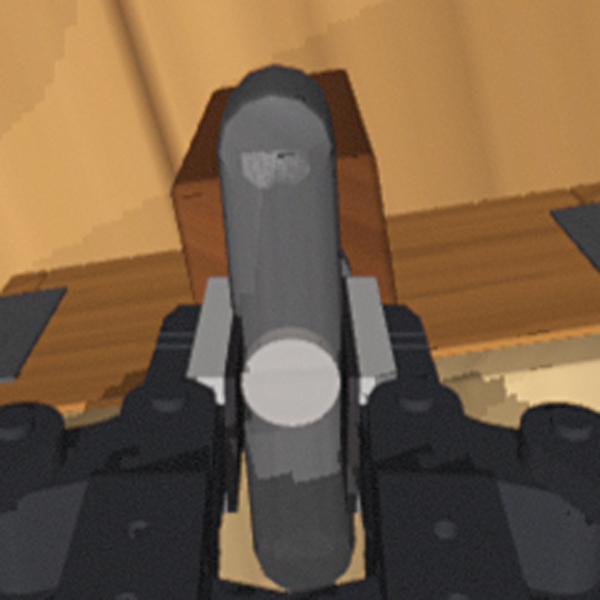

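play_rows(
  motion=[
    [[1, 0, 0, 0, 0, 0, -8], [1, 0, 0, 0, 0, 0, -14], [1, 0, 0, 0, 0, 0, -19], [1, 0, 0, 0, 0, 0, -22], [1, 0, 0, 0, 0, 0, -22]],
  ],
  newtons=120,
)

```text
t: 10.58
tool_pos: [0.5165, 0.0072, 0.1062]
tool_rot: [-2.091, -2.343, -0.007]
contact_force: [-1.5, 2.2, 2.9]
opening: 0.0155
```

Run:
```python
from h import *
rel([]); print(ctrl.get_obs()["wrist_torque"])
img("wrist","w5.png",(200,180,440,420),2.5)
```

```text
now [0.5165 0.0072 0.1062] yaw 6.51 tilt [ 0.002  0.004 -1.   ] open 0.0155 F [-1.5  2.2  2.9] t 10.57 q6 [-0.13 -0.1   1.98  0.    1.26 -0.25]
[-0.12923354  0.45510075 -3.76286315]
```

View pics/w5.png

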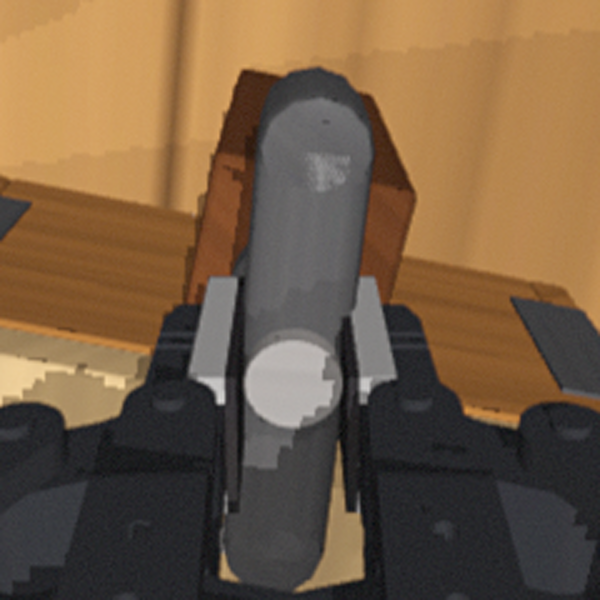

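play_rows(
  motion=[
    [[1, 0, 0, 0, 0, 0, 9], [1, 0, 0, 0, 0, 0, 17], [1, 0, 0, 0, 0, 0, 21], [1, 0, 0, 0, 0, 0, 23.5], [1, 0, 0, 0, 0, 0, 23.5]],
  ],
)

```text
t: 11.25
tool_pos: [0.516, 0.0068, 0.1061]
tool_rot: [2.51, 1.888, 0.001]
contact_force: [-4.4, -3.3, 2.9]
opening: 0.0153
```

Run:
```python
from h import *
rel([]); print(ctrl.get_obs()["wrist_torque"])
```

```text
now [0.516  0.0068 0.1061] yaw -16.11 tilt [ 0.001 -0.    -1.   ] open 0.0153 F [-4.4 -3.3  2.9] t 11.25 q6 [-0.13 -0.1   1.98 -0.    1.26  0.15]
[-0.24834214  0.68329142  3.48640628]
```

play_rows(
  motion=[
    [[1, 0, 0, 0, 0, 0, -9], [1, 0, 0, 0, 0, 0, -17], [1, 0, 0, 0, 0, 0, -21], [1, 0, 0, 0, 0, 0, -23.5], [1, 0, 0, 0, 0, 0, -23.5]],
  ],
)

```text
t: 11.88
tool_pos: [0.5165, 0.0071, 0.1062]
tool_rot: [-2.084, -2.351, -0.005]
contact_force: [-1.5, 1.3, 2.9]
opening: 0.0152
```

Run:
```python
from h import *
rel([]); print(ctrl.get_obs()["wrist_torque"])
```

```text
now [0.5165 0.0071 0.1062] yaw 6.88 tilt [ 0.002  0.002 -1.   ] open 0.0152 F [-1.5  1.3  2.9] t 11.88 q6 [-0.13 -0.1   1.98  0.    1.26 -0.25]
[-0.0377873   0.27400358 -3.98684261]
```

play_rows(
  motion=[
    [[1, 0, 0, 0, 0, 0, 9], [1, 0, 0, 0, 0, 0, 17], [1, 0, 0, 0, 0, 0, 22], [1, 0, 0, 0, 0, 0, 25], [1, 0, 0, 0, 0, 0, 25], [1, 0, 0, 0, 0, 0, 16], [1, 0, 0, 0, 0, 0, 8], [1, 0, 0, 0, 0, 0, 3], [1, 0, 0, 0, 0, 0, 0], [1, 0, 0, 0, 0, 0, 0], [1, 0, 0, 0, 0, 0, 9], [1, 0, 0, 0, 0, 0, 17], [1, 0, 0, 0, 0, 0, 22], [1, 0, 0, 0, 0, 0, 25], [1, 0, 0, 0, 0, 0, 25]],
  ],
)

```text
t: 13.75
tool_pos: [0.516, 0.0068, 0.1061]
tool_rot: [2.53, 1.861, -0.0]
contact_force: [-4.8, -2.8, 3.6]
opening: 0.0153
```

Run:
```python
from h import *
rel([]); print(ctrl.get_obs()["wrist_torque"])
```

```text
now [0.516  0.0068 0.1061] yaw -17.34 tilt [ 0.    -0.001 -1.   ] open 0.0153 F [-4.8 -2.8  3.6] t 13.75 q6 [-0.13 -0.1   1.98 -0.    1.26  0.17]
[-0.22392389  0.77569719  3.3624339 ]
```

play_rows(
  motion=[
    [[1, 0, 0, 0, 0, 0, -9], [1, 0, 0, 0, 0, 0, -17], [1, 0, 0, 0, 0, 0, -21], [1, 0, 0, 0, 0, 0, -25], [1, 0, 0, 0, 0, 0, -25]],
  ],
)

```text
t: 14.38
tool_pos: [0.5165, 0.0071, 0.1061]
tool_rot: [2.076, 2.357, 0.003]
contact_force: [-0.5, 1.6, 0.9]
opening: 0.0155
```

Run:
```python
from h import *
rel([]); print(ctrl.get_obs()["wrist_torque"])
img("wrist","w6.png",(200,180,440,420),2.5)
```

```text
now [0.5165 0.0071 0.1061] yaw 7.24 tilt [ 0.002  0.001 -1.   ] open 0.0155 F [-0.5  1.6  0.9] t 14.38 q6 [-0.13 -0.1   1.98  0.    1.26 -0.26]
[-0.05652924  0.21508884 -3.58321879]
```

View pics/w6.png

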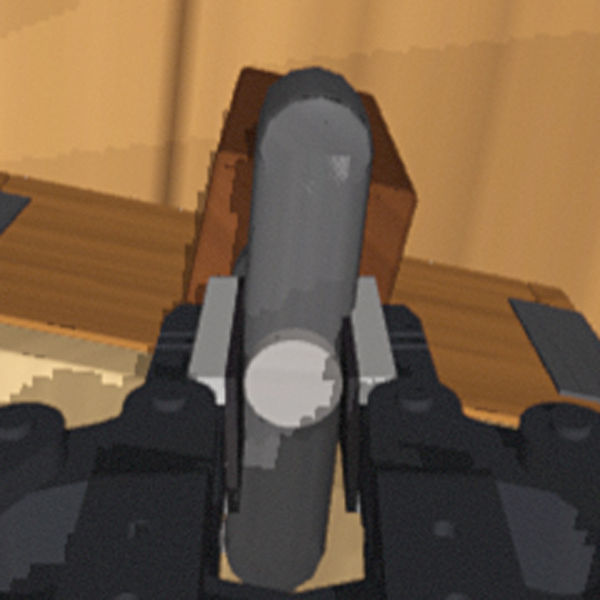

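```bash
cat >> h.py <<'E'
def barang(im,c=(0.5163,0.007)):
    # centreline of grey bar between pads and outer end, via saturation mask
    hsv=cv2.cvtColor(im["color"],cv2.COLOR_RGB2HSV); pts=[]
    for v in range(228,286,3):
        m=hsv[v,285:355,1]<60
        xs=np.where(m)[0]
        if len(xs): pts.append(bp(im,285+(xs.min()+xs.max())/2,v,0.126)[:2])
    pts=np.array(pts); f=cv2.fitLine(pts.astype(np.float32),cv2.DIST_HUBER,0,0.001,0.001).ravel()
    return np.degrees(np.arctan2(f[1],f[0]))%180
E
python3 - <<'E'
from h import *
im=img("wrist"); print(barang(im), np.degrees(yaw0(ctrl.get_obs())))
E
```

```text
92.50441 7.387829471265931
```

play_rows(
  motion=[
    [[1, 0, 0, 0, 0, 0, 9], [1, 0, 0, 0, 0, 0, 15], [1, 0, 0, 0, 0, 0, 19], [1, 0, 0, 0, 0, 0, 19]],
  ],
)

```text
t: 14.98
tool_pos: [0.5161, 0.007, 0.106]
tool_rot: [2.43, 1.99, 0.0]
contact_force: [-3.8, -1.0, 4.3]
opening: 0.0152
```

Run:
```python
from h import *
im=img("wrist"); o=ctrl.get_obs();print(barang(im), np.degrees(yaw0(o)),o["wrist_torque"][2])
```

```text
78.507545 -11.304057024178801 0.3409933064489243
```

play_rows(
  motion=[
    [[1, 0, 0, 0, 0, 0, 4], [1, 0, 0, 0, 0, 0, 4], [1, 0, 0, 0, 0, 0, 4], [1, 0, 0, 0, 0, 0, 4]],
  ],
)

```text
t: 15.52
tool_pos: [0.516, 0.007, 0.106]
tool_rot: [2.495, 1.907, -0.0]
contact_force: [-4.6, -1.0, 4.0]
opening: 0.0153
```

Run:
```python
from h import *
im=img("wrist"); o=ctrl.get_obs();print(barang(im), np.degrees(yaw0(o)),o["wrist_torque"][2])
```

```text
74.70063 -15.222564361211772 0.1316799837203722
```

play_rows(
  motion=[
    [[1, 0, 0, 0, 0, 0, 4], [1, 0, 0, 0, 0, 0, 4], [1, 0, 0, 0, 0, 0, 4], [1, 0, 0, 0, 0, 0, 4]],
  ],
)

```text
t: 16.08
tool_pos: [0.5158, 0.007, 0.106]
tool_rot: [2.56, 1.82, -0.001]
contact_force: [-4.5, 0.1, 4.6]
opening: 0.0153
```

Run:
```python
from h import *
im=img("wrist","w7.png",(200,180,440,420),2.5); o=ctrl.get_obs();print(barang(im), np.degrees(yaw0(o)),o["wrist_torque"][2])
```

```text
70.791916 -19.1907567126358 0.09554970665700849
```

play_rows(
  motion=[
    [[1, 0, 0, 0, 0, 0, 9], [1, 0, 0, 0, 0, 0, 18], [1, 0, 0, 0, 0, 0, 27], [1, 0, 0, 0, 0, 0, 36], [1, 0, 0, 0, 0, 0, 45], [1, 0, 0, 0, 0, 0, 54], [1, 0, 0, 0, 0, 0, 63], [1, 0, 0, 0, 0, 0, 68], [1, 0, 0, 0, 0, 0, 70], [1, 0, 0, 0, 0, 0, 70]],
  ],
  newtons=60,
)

```text
t: 17.38
tool_pos: [0.5144, 0.0089, 0.106]
tool_rot: [-3.138, -0.022, 0.006]
contact_force: [-10.5, 6.3, 8.1]
opening: 0.0153
```

Run:
```python
from h import *
rel([]);print(ctrl.get_obs()["wrist_torque"])
```

```text
now [0.5144 0.0089 0.106 ] yaw -89.19 tilt [-0.004  0.003 -1.   ] open 0.0153 F [-10.5   6.3   8.1] t 17.38 q6 [-0.13 -0.1   1.98  0.    1.27  1.43]
[ 0.86852181  1.60086882 -0.11807571]
```

play_rows(
  motion=[
    [[0.2, 0, 0, 0, 0, 0, 0], [-0.5, 0, 0, 0, 0, 0, 0], [-1, 0, 0, 0, 0, 0, 0], [-1, 0, 0, -5, 0, 0, 0], [-1, 0, 0, -10, 0, 0, 0], [-1, 0, 0, -16, 0, 0, 0], [-1, 0, 0, -16, 0, 0, 0], [-1, 0, 0, -16, 0, 0, 0]],
  ],
)

```text
t: 18.38
tool_pos: [0.5151, 0.0083, 0.2658]
tool_rot: [-3.138, -0.022, 0.005]
contact_force: [0.4, -0.0, -0.4]
opening: 0.0857
```

Run:
```python
from h import *
d=np.radians
rel([(.495,-.183,.26,d(-5.3)),(.495,-.183,.19,d(-5.3)),(.495,-.183,.112,d(-5.3))])
img("top","t1.png",(230,185,470,305),3.3)
```

```text
now [0.5151 0.0083 0.2658] yaw -89.2 tilt [-0.003  0.003 -1.   ] open 0.0857 F [ 0.4 -0.  -0.4] t 18.38 q6 [-0.13 -0.23  1.82  0.    1.55  1.43]
[ 0.495 -0.183  0.26 ] -> [-2.28, 19.1, 0.53] [-0.29, 0.03, -83.9]
[ 0.495 -0.183  0.19 ] -> [-2.25, 19.12, 7.53] [-0.29, 0.03, -83.9]
[ 0.495 -0.183  0.112] -> [-2.23, 19.15, 15.33] [-0.29, 0.03, -83.9]
```

View pics/t1.png

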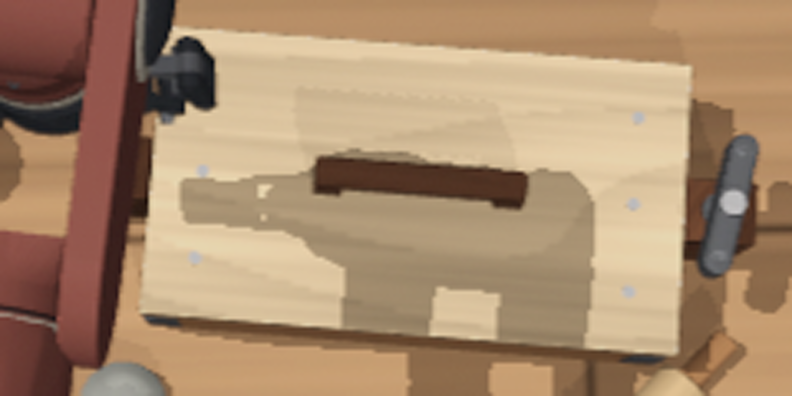

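play_rows(
  motion=[
    [[-1, -1, 6, 0, 0, 0, -10], [-1, -1.5, 12, 0, 0, 0, -20], [-1, -2, 19, 0, 0, 0, -30], [-1, -2.1, 19.1, 0, -0.3, 0, -84], [-1, -2.1, 19.1, 2, -0.3, 0, -84], [-1, -2.1, 19.1, 4, -0.3, 0, -84], [-1, -2.1, 19.1, 7, -0.3, 0, -84], [-1, -2.1, 19.1, 7, -0.3, 0, -84], [-1, -2.1, 19.1, 7, -0.3, 0, -84], [-1, -2.1, 19.1, 7, -0.3, 0, -84]],
  ],
)

```text
t: 19.68
tool_pos: [0.4955, -0.1826, 0.1932]
tool_rot: [-2.32, -2.114, 0.004]
contact_force: [-0.9, -0.2, 0.1]
opening: 0.0853
```

Run:
```python
from h import *
d=np.radians
rel([(.497,-.183,.109,d(-5.3))])
im=img("wrist","w8.png"); print(pr(im,(.497,-.183,.137)),pr(im,(.503,-.118,.137)))
```

```text
now [ 0.4955 -0.1826  0.1932] yaw -5.33 tilt [-0.004  0.    -1.   ] open 0.0853 F [-0.9 -0.2  0.1] t 19.68 q6 [-0.49 -0.15  1.87 -0.    1.42 -0.4 ]
[ 0.497 -0.183  0.109] -> [-0.03, 0.18, 8.42] [-0.2, -0.0, -0.03]
[319.98663498 265.76029497] [320.18443813 154.70552583]
```

View pics/w8.png

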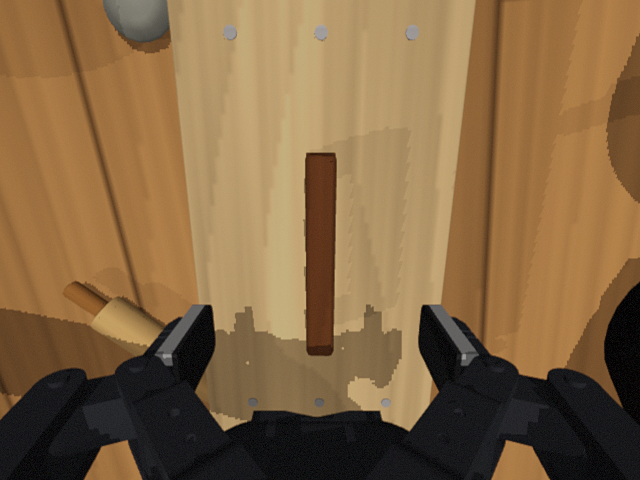

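play_rows(
  motion=[
    [[-1, 0, 0.2, 4, 0, 0, 0], [-1, 0, 0.2, 7, 0, 0, 0], [-1, 0, 0.2, 8.3, 0, 0, 0], [-1, 0, 0.2, 8.3, 0, 0, 0], [0, 0, 0.2, 8.3, 0, 0, 0], [0.5, 0, 0.2, 8.3, 0, 0, 0], [1, 0, 0.2, 8.3, 0, 0, 0], [1, 0, 0.2, 8.3, 0, 0, 0], [1, 0, 0.2, 8.3, 0, 0, 0], [1, 0, 0.2, 8.3, 0, 0, 0], [1, 0, 0.2, 8.3, 0, 0, 0]],
  ],
  newtons=60,
)

```text
t: 21.1
tool_pos: [0.4977, -0.1831, 0.1115]
tool_rot: [-2.321, -2.115, 0.003]
contact_force: [-2.5, 0.1, 6.1]
opening: 0.0171
```

Run:
```python
from h import *
rel([]);print(ctrl.get_obs()["wrist_torque"])
img("top","t2.png",(230,145,470,345),3)
```

```text
now [ 0.4977 -0.1831  0.1115] yaw -5.31 tilt [-0.002 -0.001 -1.   ] open 0.0171 F [-2.5  0.1  6.1] t 21.1 q6 [-0.49 -0.07  1.94 -0.    1.27 -0.4 ]
[0.07321078 0.37167535 0.06101795]
```

View pics/t2.png

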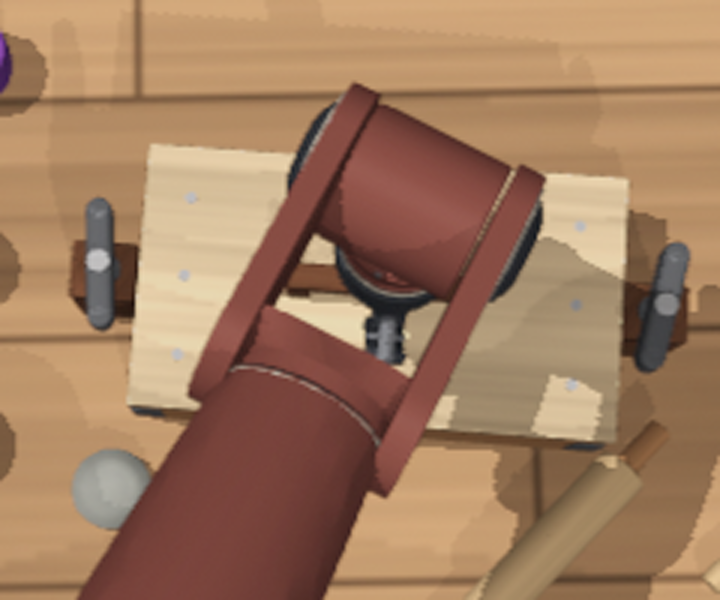

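play_rows(
  motion=[
    [[1, 0, 0, -0.5, 0, 0, 0], [1, 0, 0, -1, 0, 0, 0], [1, 0, 0, -2, 0, 0, 0], [1, 0, 0, -4, 0, 0, 0], [1, 0, 0, -8, 0, 0, 0], [1, 0, 0, -13, 0, 0, 0], [1, 0, 0, -16, 0, 0, 0], [1, 0, 0, -16, 0, 0, 0]],
  ],
  newtons=80,
)

```text
t: 22.15
tool_pos: [0.4998, -0.1839, 0.2765]
tool_rot: [2.317, 2.112, 0.001]
contact_force: [0.5, 0.1, -4.0]
opening: 0.0165
```

Run:
```python
from h import *
rel([(.5,.2,.27,-.05),(.487,.495,.26,0),(.487,.495,.10,0),(.487,.495,.038,0)]);print(ctrl.get_obs()["wrist_torque"])
img("wrist","w9.png")
t=img("scene","s2.png")
t=img("top");print([bp(t,u,v,.006).round(3).tolist() for u,v in [(107,320),(156,324),(153,349),(104,343)]])
```

```text
now [ 0.4998 -0.1839  0.2765] yaw -5.31 tilt [ 0.005 -0.005 -1.   ] open 0.0165 F [ 0.5  0.1 -4. ] t 22.15 q6 [-0.49 -0.2   1.78 -0.    1.56 -0.4 ]
[0.5  0.2  0.27] -> [38.23, -3.54, 0.47] [0.32, 0.24, -2.44]
[0.487 0.495 0.26 ] -> [67.48, -7.57, 1.33] [0.31, 0.25, -5.31]
[0.487 0.495 0.1  ] -> [67.55, -7.66, 17.33] [0.31, 0.25, -5.31]
[0.487 0.495 0.038] -> [67.57, -7.69, 23.53] [0.31, 0.25, -5.31]
[-0.04991791  0.00554    -0.01127994]
[[0.345, 0.363, 0.006], [0.335, 0.254, 0.006], [0.281, 0.26, 0.006], [0.295, 0.368, 0.006]]
```

View pics/s2.png

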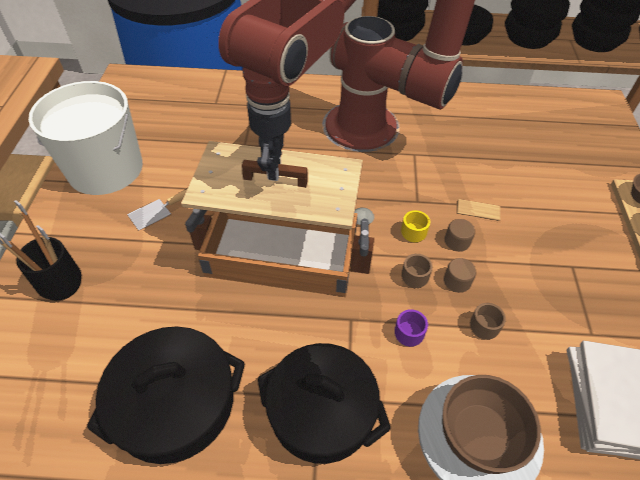

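play_rows(
  motion=[
    [[1, 5, -0.5, 0.2, 0.3, 0.2, 0], [1, 11, -1, 0.4, 0.3, 0.2, -1], [1, 17, -1.5, 0.4, 0.3, 0.2, -1], [1, 23, -2.5, 0.5, 0.3, 0.2, -2], [1, 29, -3, 0.5, 0.3, 0.2, -2], [1, 35, -3.5, 0.5, 0.3, 0.2, -3], [1, 41, -4, 0.5, 0.3, 0.2, -3], [1, 47, -5, 0.5, 0.3, 0.2, -4], [1, 53, -6, 0.5, 0.3, 0.2, -4], [1, 59, -7, 0.5, 0.3, 0.2, -5], [1, 64, -7.5, 0.8, 0.3, 0.2, -5.3], [1, 67.5, -7.6, 1, 0.3, 0.2, -5.3], [1, 67.5, -7.6, 5, 0.3, 0.2, -5.3], [1, 67.5, -7.6, 10, 0.3, 0.2, -5.3], [1, 67.5, -7.6, 15, 0.3, 0.2, -5.3], [1, 67.5, -7.6, 18, 0.3, 0.2, -5.3], [1, 67.5, -7.6, 20, 0.3, 0.2, -5.3], [1, 67.5, -7.6, 20, 0.3, 0.2, -5.3], [1, 67.5, -7.6, 20, 0.3, 0.2, -5.3]],
  ],
)

```text
t: 24.68
tool_pos: [0.484, 0.4975, 0.0719]
tool_rot: [-2.215, -2.214, 0.002]
contact_force: [1.5, 0.7, -3.9]
opening: 0.0169
```

Run:
```python
from h import *
rel([(.487,.495,.0385,0)])
img("scene","s3.png")
```

```text
now [0.484  0.4975 0.0719] yaw -0.01 tilt [-0.008  0.006 -1.   ] open 0.0169 F [ 1.5  0.7 -3.9] t 24.68 q6 [0.69 0.35 1.56 0.01 1.24 0.68]
[0.487 0.495 0.038] -> [-0.27, 0.33, 3.34] [-0.46, -0.36, -0.01]
```

View pics/s3.png

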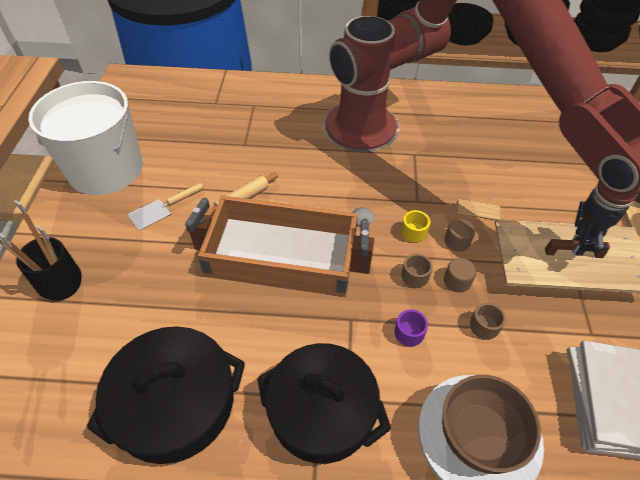

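play_rows(
  motion=[
    [[1, -0.1, 0.2, 1.5, -0.4, -0.4, 0], [1, -0.1, 0.2, 2.6, -0.4, -0.4, 0], [1, -0.1, 0.2, 3.1, -0.4, -0.4, 0], [1, -0.1, 0.2, 3.3, -0.4, -0.4, 0], [1, -0.1, 0.2, 3.3, -0.4, -0.4, 0]],
  ],
)

```text
t: 25.35
tool_pos: [0.4861, 0.497, 0.0395]
tool_rot: [-2.222, -2.221, 0.0]
contact_force: [0.7, 0.7, -4.5]
opening: 0.0166
```

Run:
```python
from h import *
rel([(.487,.495,.0385,0)]);print(ctrl.get_obs()["wrist_torque"])
```

```text
now [0.4861 0.497  0.0395] yaw -0.01 tilt [-0. -0. -1.] open 0.0166 F [ 0.7  0.7 -4.5] t 25.35 q6 [0.69 0.38 1.56 0.   1.19 0.69]
[0.487 0.495 0.038] -> [-0.2, 0.09, 0.1] [-0.01, 0.0, -0.01]
[-0.01708608  0.06718332 -0.04747057]
```

Still hanging; lower a bit more, release and rise.

play_rows(
  motion=[
    [[1, 0, 0, 0.3, 0, 0, 0], [1, 0, 0, 0.4, 0, 0, 0], [1, 0, 0, 0.4, 0, 0, 0], [0.3, 0, 0, 0.2, 0, 0, 0], [-0.5, 0, 0, 0.2, 0, 0, 0], [-1, 0, 0, 0, 0, 0, 0], [-1, 0, 0, 0, 0, 0, 0], [-1, 0, 0, -4, 0, 0, 0], [-1, 0, 0, -10, 0, 0, 0], [-1, 0, 0, -16, 0, 0, 0], [-1, 0, 0, -22, 0, 0, 0], [-1, 0, 0, -22, 0, 0, 0]],
  ],
)

```text
t: 26.85
tool_pos: [0.4886, 0.4991, 0.2685]
tool_rot: [2.221, 2.22, 0.022]
contact_force: [0.2, 0.8, 0.2]
opening: 0.0855
```

Run:
```python
from h import *
rel([]);
im=img("wrist","w10.png"); t=img("top","t3.png")
```

```text
now [0.4886 0.4991 0.2685] yaw -0.01 tilt [ 0.011  0.009 -1.   ] open 0.0855 F [0.2 0.8 0.2] t 26.85 q6 [0.69 0.2  1.4  0.   1.54 0.69]
```

View pics/w10.png

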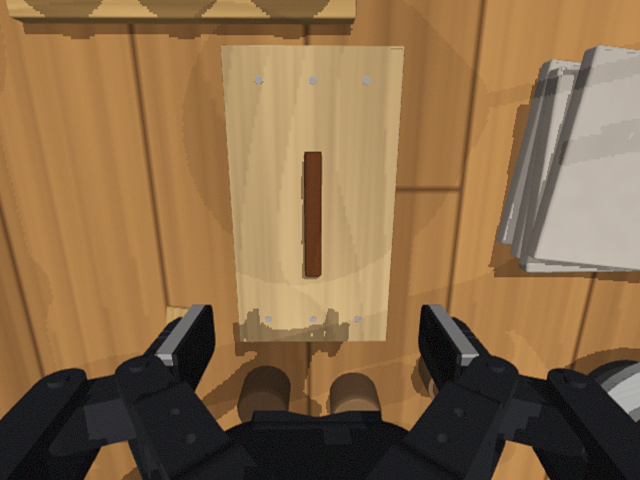

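View pics/t3.png

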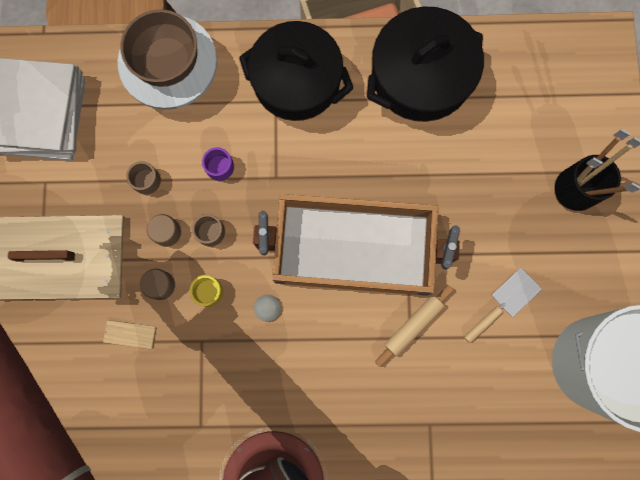

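Run:
```python
import cv2
a=cv2.imread("pics/t3.png")
cv2.imwrite("pics/c3.png",cv2.resize(a[150:270,120:240],None,fx=5,fy=5,interpolation=cv2.INTER_CUBIC))
```

```text
(no output)
```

View pics/c3.png

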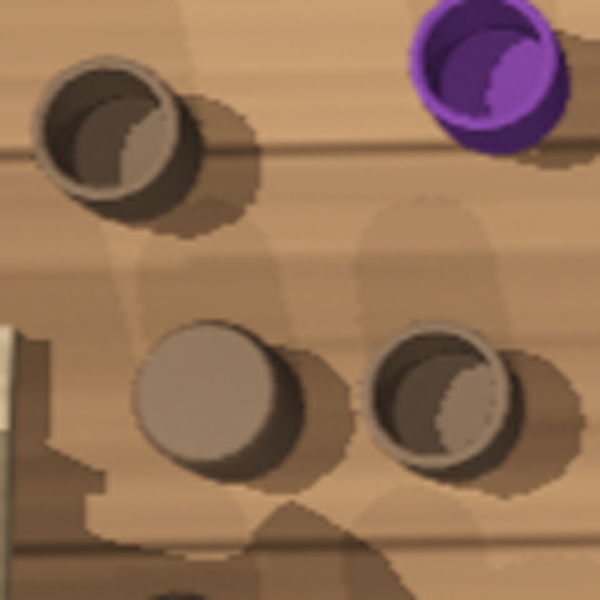

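Run:
```python
from h import *
t=img("top")
b1=bp(t,141.6,175.8,.052);b2=bp(t,207.4,229.2,.052);print(b1,b2)
rel([(b1[0]+.002,b1[1],.26,0),(b1[0]+.002,b1[1],.15,0)])
```

```text
[0.65669268 0.28091218 0.052     ] [0.53516906 0.13488117 0.052     ]
now [0.4858 0.4967 0.2584] yaw -0.01 tilt [-0.001 -0.001 -1.   ] open 0.0852 F [-0.2  1.2 -1.3] t 27.0 q6 [0.69 0.2  1.41 0.   1.54 0.69]
[0.659 0.281 0.26 ] -> [-21.58, 17.29, -0.16] [-0.08, 0.05, -0.01]
[0.659 0.281 0.15 ] -> [-21.57, 17.31, 10.84] [-0.08, 0.05, -0.01]
```

play_rows(
  motion=[
    [[-1, -5, 4, 0, 0, 0, 0], [-1, -10, 8, 0, 0, 0, 0], [-1, -15, 12, 0, 0, 0, 0], [-1, -20, 16, 2, 0, 0, 0], [-1, -21.6, 17.3, 6, 0, 0, 0], [-1, -21.6, 17.3, 10, 0, 0, 0], [-1, -21.6, 17.3, 10, 0, 0, 0], [-1, -21.6, 17.3, 10, 0, 0, 0]],
  ],
)

```text
t: 28.0
tool_pos: [0.6585, 0.281, 0.1586]
tool_rot: [-2.221, -2.222, 0.003]
contact_force: [-0.7, 0.1, 0.8]
opening: 0.0856
```

Run:
```python
from h import *
im=img("wrist","w11.png"); 
b=(.6587,.281)
rel([(*b,.02,0)]); print(pr(im,(*b,.052)),pr(im,(b[0]-.033,b[1],.052)),pr(im,(b[0]+.033,b[1],.052)),pr(im,(b[0],b[1]+.033,.052)))
```

```text
now [0.6592 0.2813 0.1602] yaw 0.03 tilt [ 0.001 -0.    -1.   ] open 0.0853 F [ 0.9  0.2 -0.8] t 28.05 q6 [ 0.3   0.31  1.44 -0.    1.39  0.3 ]
[0.659 0.281 0.02 ] -> [-0.03, -0.06, 14.02] [0.06, 0.01, 0.03]
[317.58617731 241.97262794] [273.28351428 241.96532908] [361.89757833 241.97992824] [317.63158831 197.82283543]
```

View pics/w11.png

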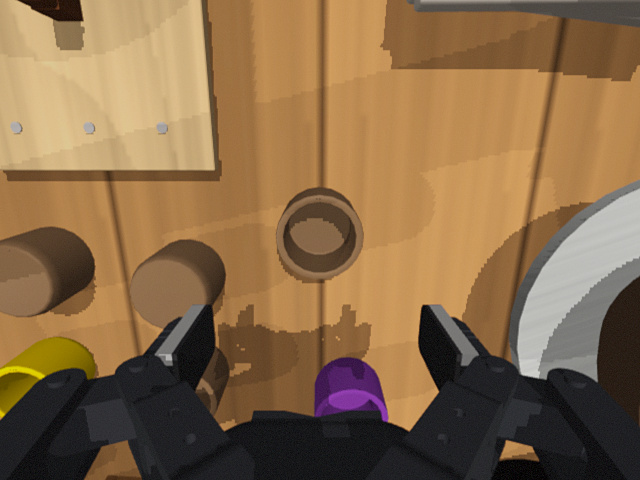

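play_rows(
  motion=[
    [[-1, 0.3, 0.1, 4, 0, 0, 0], [-1, 0.3, 0.1, 8, 0, 0, 0], [-1, 0.3, 0.1, 12, 0, 0, 0], [-1, 0.3, 0.1, 14.6, 0, 0, 0], [-1, 0.3, 0.1, 14.6, 0, 0, 0], [-0.5, 0.3, 0.1, 14.6, 0, 0, 0], [0, 0.3, 0.1, 14.6, 0, 0, 0], [0, 0.3, 0.1, 14.6, 0, 0, 0], [0, 0.3, 0.1, 14.6, 0, 0, 0]],
  ],
  newtons=25,
)

```text
t: 29.18
tool_pos: [0.6625, 0.2853, 0.0179]
tool_rot: [2.219, 2.22, 0.009]
contact_force: [-0.5, 0.4, 6.7]
opening: 0.0661
```

Run:
```python
from h import *
im=img("wrist","w12.png"); rel([])
```

```text
now [0.6625 0.2853 0.0179] yaw 0.03 tilt [ 0.006  0.002 -1.   ] open 0.0664 F [ 0.1 -0.3  6.9] t 29.23 q6 [0.3  0.46 1.5  0.   1.17 0.3 ]
```

View pics/w12.png

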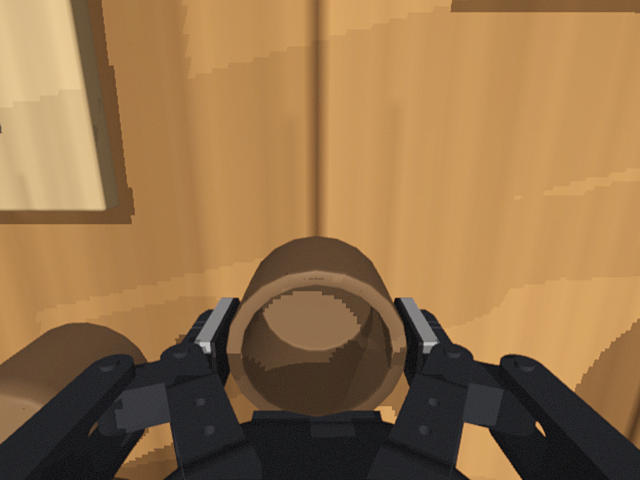

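play_rows(
  motion=[
    [[0.1, 0, 0, -1, 0, 0, 0], [0.1, 0, 0, -4, 0, 0, 0], [0.1, 0, 0, -10, 0, 0, 0], [0.1, 0, 0, -16, 0, 0, 0], [0.1, 0, 0, -20, 0, 0, 0], [0.1, 0, 0, -20, 0, 0, 0]],
  ],
  newtons=30,
)

```text
t: 29.98
tool_pos: [0.6637, 0.2856, 0.2247]
tool_rot: [2.215, 2.216, 0.023]
contact_force: [0.4, 0.3, -1.9]
opening: 0.0659
```

Run:
```python
from h import *
y=np.radians(-5.3); rel([(.491,-.258,.22,y),(.491,-.258,.06,y),(.491,-.258,.032,y)])
```

```text
now [0.6637 0.2856 0.2247] yaw 0.03 tilt [ 0.016  0.005 -1.   ] open 0.0659 F [ 0.4  0.3 -1.9] t 29.98 q6 [ 0.3   0.27  1.38 -0.    1.47  0.3 ]
[ 0.491 -0.258  0.22 ] -> [-54.35, -17.31, -0.07] [0.9, -0.32, 5.34]
[ 0.491 -0.258  0.06 ] -> [-54.43, -17.56, 15.93] [0.9, -0.32, 5.34]
[ 0.491 -0.258  0.032] -> [-54.44, -17.61, 18.73] [0.9, -0.32, 5.34]
```

play_rows(
  motion=[
    [[0.1, -4, -1.3, 0, 0.9, -0.3, 0], [0.1, -10, -3.2, 0, 0.9, -0.3, 1], [0.1, -16, -5.1, 0, 0.9, -0.3, 2], [0.1, -22, -7, 0, 0.9, -0.3, 2], [0.1, -28, -8.9, 0, 0.9, -0.3, 3], [0.1, -34, -10.8, 0, 0.9, -0.3, 3], [0.1, -40, -12.7, 0, 0.9, -0.3, 4], [0.1, -46, -14.6, 0, 0.9, -0.3, 5], [0.1, -51, -16.2, 0, 0.9, -0.3, 5.3], [0.1, -54.4, -17.4, 0, 0.9, -0.3, 5.3], [0.1, -54.4, -17.4, 4, 0.9, -0.3, 5.3], [0.1, -54.4, -17.5, 8, 0.9, -0.3, 5.3], [0.1, -54.4, -17.5, 10, 0.9, -0.3, 5.3], [0.1, -54.4, -17.5, 10, 0.9, -0.3, 5.3]],
  ],
)

```text
t: 31.72
tool_pos: [0.4892, -0.2568, 0.1166]
tool_rot: [-2.317, -2.114, 0.001]
contact_force: [0.5, -0.0, -1.4]
opening: 0.0653
```

Run:
```python
from h import *
y=np.radians(-5.3); rel([(.491,-.258,.032,y)])
img("wrist","w13.png"); img("top","t4.png",(210,165,490,345),2.6)
```

```text
now [ 0.4892 -0.2568  0.1166] yaw -5.25 tilt [-0.004  0.003 -1.   ] open 0.0653 F [ 0.5 -0.  -1.4] t 31.73 q6 [-0.62 -0.02  1.88  0.    1.28 -0.53]
[ 0.491 -0.258  0.032] -> [-0.12, 0.23, 8.46] [-0.26, -0.17, 0.05]
```

View pics/w13.png

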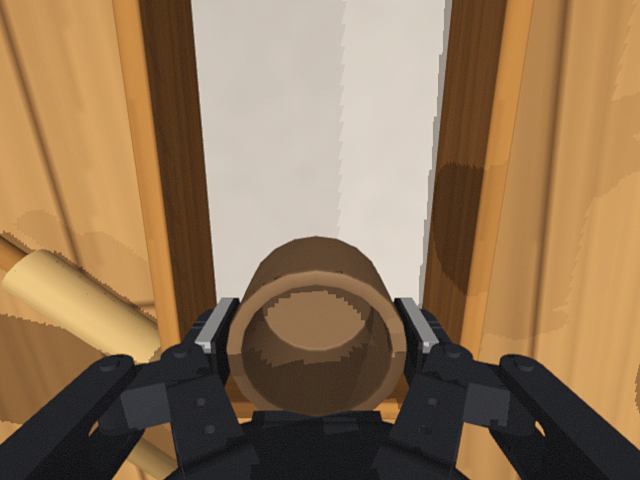

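play_rows(
  motion=[
    [[0.1, -0.1, 0.2, 3, 0, 0, 0], [0.1, -0.1, 0.2, 6, 0, 0, 0], [0.1, -0.1, 0.2, 7.5, 0, 0, 0], [0.1, -0.1, 0.2, 8.3, 0, 0, 0], [0.1, -0.1, 0.2, 8.7, 0, 0, 0], [0.1, -0.1, 0.2, 8.7, 0, 0, 0]],
  ],
)

```text
t: 32.58
tool_pos: [0.4938, -0.2598, 0.034]
tool_rot: [2.319, 2.116, 0.001]
contact_force: [0.7, -0.9, -1.1]
opening: 0.0659
```

Run:
```python
from h import *
rel([])
```

```text
now [ 0.4938 -0.2598  0.034 ] yaw -5.24 tilt [ 0.002 -0.001 -1.   ] open 0.0659 F [ 0.7 -0.9 -1.1] t 32.58 q6 [-0.62  0.1   1.91  0.    1.12 -0.53]
```

play_rows(
  motion=[
    [[0.1, 0, 0, 0.3, 0, 0, 0], [0.1, 0, 0, 0.4, 0, 0, 0], [0.1, 0, 0, 0.4, 0, 0, 0], [-0.4, 0, 0, 0.3, 0, 0, 0], [-1, 0, 0, 0.2, 0, 0, 0], [-1, 0, 0, 0.2, 0, 0, 0], [-1, 0, 0, -3, 0, 0, 0], [-1, 0, 0, -9, 0, 0, 0], [-1, 0, 0, -15, 0, 0, 0], [-1, 0, 0, -20, 0, 0, 0], [-1, 0, 0, -20, 0, 0, 0]],
  ],
)

```text
t: 33.95
tool_pos: [0.4959, -0.2613, 0.2408]
tool_rot: [2.311, 2.108, 0.005]
contact_force: [0.7, -0.4, -0.3]
opening: 0.0856
```

Run:
```python
from h import *
img("wrist","w14.png"); rel([(.537,.136,.23,0),(.537,.136,.16,0)])
t=img("top","t5.png")
```

```text
now [ 0.4945 -0.2604  0.2372] yaw -5.24 tilt [ 0.007 -0.005 -1.   ] open 0.0856 F [-0.2  0.9 -0.6] t 34.0 q6 [-0.62 -0.11  1.77  0.    1.48 -0.53]
[0.537 0.136 0.23 ] -> [39.86, 0.6, 0.57] [0.41, 0.24, -5.24]
[0.537 0.136 0.16 ] -> [39.89, 0.55, 7.57] [0.41, 0.24, -5.24]
```

View pics/w14.png

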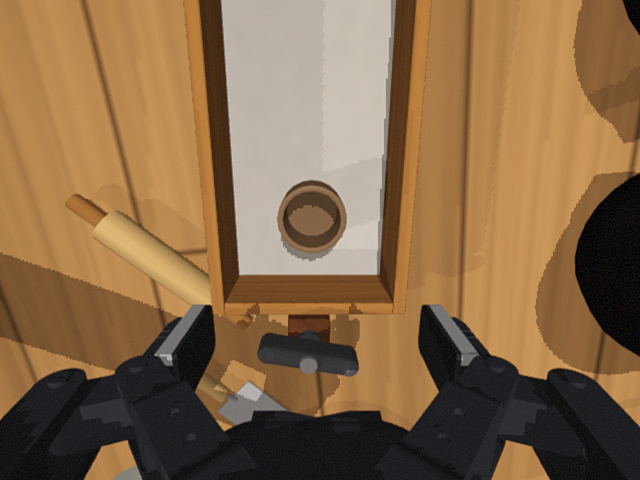

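View pics/t5.png

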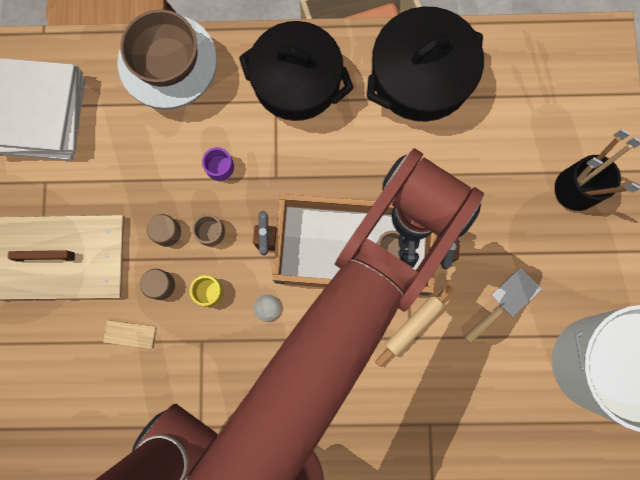

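play_rows(
  motion=[
    [[-1, 6, 0, 0, 0.4, 0.2, -1], [-1, 12, 0, 0, 0.4, 0.2, -2], [-1, 18, 0, 0, 0.4, 0.2, -3], [-1, 24, 0, 0, 0.4, 0.2, -4], [-1, 30, 0.3, 0, 0.4, 0.2, -5.2], [-1, 36, 0.5, 0.5, 0.4, 0.2, -5.2], [-1, 39.8, 0.6, 4, 0.4, 0.2, -5.2], [-1, 39.8, 0.6, 7.5, 0.4, 0.2, -5.2], [-1, 39.8, 0.6, 7.5, 0.4, 0.2, -5.2], [-1, 39.8, 0.6, 7.5, 0.4, 0.2, -5.2]],
  ],
)

```text
t: 35.3
tool_pos: [0.5361, 0.1356, 0.159]
tool_rot: [-2.22, -2.217, 0.003]
contact_force: [0.3, 0.5, 0.1]
opening: 0.0857
```

Run:
```python
from h import *
im=img("wrist","w15.png"); 
b=(.537,.136)
rel([(*b,.016,0)]); print(pr(im,(*b,.052)),pr(im,(b[0]-.033,b[1],.052)),pr(im,(b[0]+.033,b[1],.052)),pr(im,(b[0],b[1]+.033,.052)),pr(im,(b[0],b[1]-.033,.052)))
```

```text
now [0.5368 0.1356 0.1601] yaw -0.09 tilt [-0.002  0.002 -1.   ] open 0.0854 F [-0.7  0.4  0.7] t 35.35 q6 [ 0.11 -0.06  1.85  0.    1.36  0.11]
[0.537 0.136 0.016] -> [0.01, 0.05, 14.41] [-0.12, -0.11, -0.09]
[318.8621957  241.70815545] [274.63593912 241.74243196] [363.12953393 241.67384709] [318.87737324 197.59190024] [318.84808322 282.72862239]
```

View pics/w15.png

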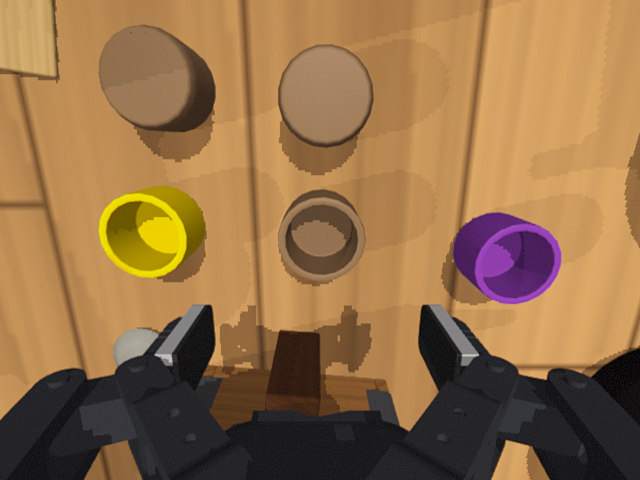

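play_rows(
  motion=[
    [[-1, 0.2, 0.3, 4, 0, 0, 0], [-1, 0.2, 0.2, 8, 0, 0, 0], [-1, 0.2, 0.2, 12, 0, 0, 0], [-1, 0.2, 0.2, 14.4, 0, 0, 0], [-1, 0.2, 0.2, 14.4, 0, 0, 0], [-0.5, 0.2, 0.2, 14.4, 0, 0, 0], [0, 0.2, 0.2, 14.4, 0, 0, 0], [0.1, 0.2, 0.2, 14.4, 0, 0, 0], [0.1, 0.2, 0.2, 14.4, 0, 0, 0]],
  ],
  newtons=25,
)

```text
t: 36.48
tool_pos: [0.5407, 0.1379, 0.0189]
tool_rot: [2.223, 2.219, 0.005]
contact_force: [0.3, -1.3, 6.9]
opening: 0.0659
```

Run:
```python
from h import *
im=img("wrist","w16.png"); rel([])
```

```text
now [0.5407 0.1379 0.0189] yaw -0.09 tilt [ 0.003  0.002 -1.   ] open 0.066 F [-0.1 -0.8  5.9] t 36.52 q6 [0.12 0.12 1.92 0.   1.1  0.12]
```

play_rows(
  motion=[
    [[0.1, 0, 0, -1, 0, 0, 0], [0.1, 0, 0, -4, 0, 0, 0], [0.1, 0, 0, -10, 0, 0, 0], [0.1, 0, 0, -16, 0, 0, 0], [0.1, 0, 0, -20, 0, 0, 0], [0.1, 0, 0, -20, 0, 0, 0]],
  ],
  newtons=30,
)

```text
t: 37.28
tool_pos: [0.5425, 0.1378, 0.2245]
tool_rot: [2.219, 2.215, 0.017]
contact_force: [-0.2, 0.8, -1.2]
opening: 0.0661
```

Run:
```python
from h import *
im=img("wrist","w17.png");y=np.radians(-5.3); rel([(.505,-.108,.22,y),(.505,-.108,.11,y),(.505,-.108,.032,y)])
```

```text
now [0.5409 0.1376 0.2209] yaw -0.09 tilt [ 0.006  0.003 -1.   ] open 0.0662 F [-0.6 -0.4 -3.4] t 37.33 q6 [ 0.11 -0.1   1.78  0.    1.45  0.12]
[ 0.505 -0.108  0.22 ] -> [-24.57, -3.55, 0.0] [0.36, -0.17, 5.21]
[ 0.505 -0.108  0.11 ] -> [-24.59, -3.62, 11.0] [0.36, -0.17, 5.21]
[ 0.505 -0.108  0.032] -> [-24.62, -3.67, 18.8] [0.36, -0.17, 5.21]
```

View pics/w17.png

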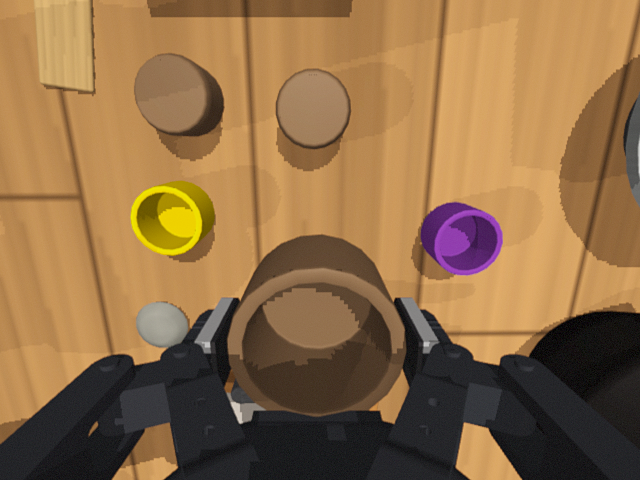

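play_rows(
  motion=[
    [[0.1, -5, -0.7, 0, 0.4, -0.2, 1], [0.1, -11, -1.5, 0, 0.4, -0.2, 2], [0.1, -17, -2.4, 0, 0.4, -0.2, 3], [0.1, -22, -3.1, 0, 0.4, -0.2, 5], [0.1, -24.6, -3.6, 0, 0.4, -0.2, 5.2], [0.1, -24.6, -3.6, 4, 0.4, -0.2, 5.2], [0.1, -24.6, -3.6, 8, 0.4, -0.2, 5.2], [0.1, -24.6, -3.6, 10, 0.4, -0.2, 5.2], [0.1, -24.6, -3.6, 10, 0.4, -0.2, 5.2]],
  ],
)

```text
t: 38.45
tool_pos: [0.5019, -0.1069, 0.1153]
tool_rot: [-2.316, -2.111, 0.008]
contact_force: [0.1, 1.0, -1.5]
opening: 0.0659
```

Run:
```python
from h import *
im=img("wrist","w18.png");y=np.radians(-5.3); rel([(.505,-.108,.032,y)])
```

```text
now [ 0.5034 -0.1074  0.1175] yaw -5.29 tilt [-0.005  0.001 -1.   ] open 0.0659 F [-0.7  0.2 -1.5] t 38.5 q6 [-0.35 -0.11  1.97 -0.    1.29 -0.26]
[ 0.505 -0.108  0.032] -> [-0.05, 0.21, 8.55] [-0.31, -0.05, 0.01]
```

View pics/w18.png

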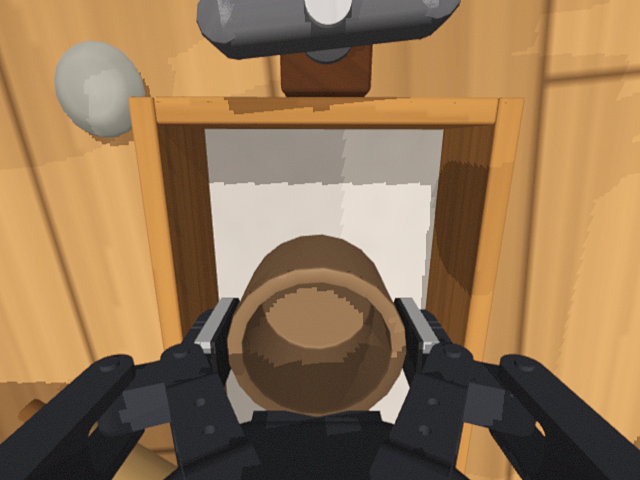

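play_rows(
  motion=[
    [[0.1, 0, 0.2, 3, -0.3, 0, 0], [0.1, 0, 0.2, 6, -0.3, 0, 0], [0.1, 0, 0.2, 7.5, -0.3, 0, 0], [0.1, 0, 0.2, 8.4, -0.3, 0, 0], [0.1, 0, 0.2, 8.7, -0.3, 0, 0], [0.1, 0, 0.2, 8.8, -0.3, 0, 0], [0.1, 0, 0.2, 8.8, -0.3, 0, 0], [0.1, 0, 0.2, 8.8, -0.3, 0, 0], [-0.4, 0, 0.2, 8.7, -0.3, 0, 0], [-1, 0, 0.2, 8.6, -0.3, 0, 0], [-1, 0, 0.2, 8.6, -0.3, 0, 0], [-1, 0, 0.2, 5, -0.3, 0, 0], [-1, 0, 0.2, -1, -0.3, 0, 0], [-1, 0, 0.2, -7, -0.3, 0, 0], [-1, 0, 0.2, -14, -0.3, 0, 0], [-1, 0, 0.2, -14, -0.3, 0, 0]],
  ],
)

```text
t: 40.5
tool_pos: [0.5089, -0.1087, 0.2646]
tool_rot: [2.314, 2.11, 0.009]
contact_force: [-0.4, -0.4, 0.4]
opening: 0.0852
```

Run:
```python
from h import *
img("wrist","w19.png"); rel([(.487,.495,.26,0)])
t=img("scene","s4.png")
```

```text
now [ 0.5081 -0.1084  0.2623] yaw -5.29 tilt [ 0.008 -0.002 -1.   ] open 0.0855 F [-0.1 -0.1  0.4] t 40.55 q6 [-0.35 -0.23  1.82  0.    1.54 -0.26]
[0.487 0.495 0.26 ] -> [59.89, -7.66, 0.1] [0.44, 0.09, -5.29]
```

View pics/w19.png

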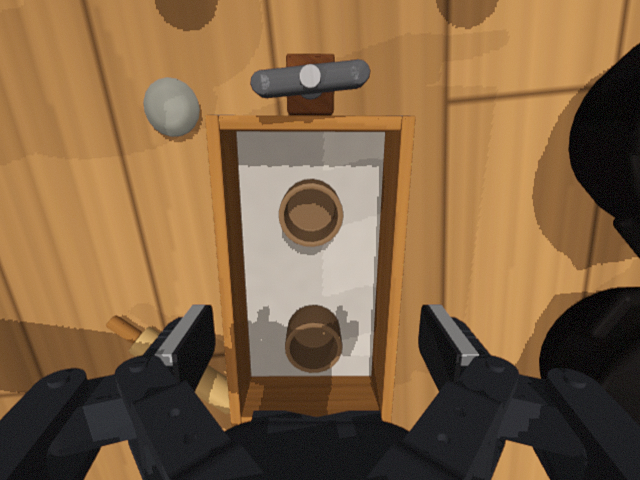

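View pics/s4.png

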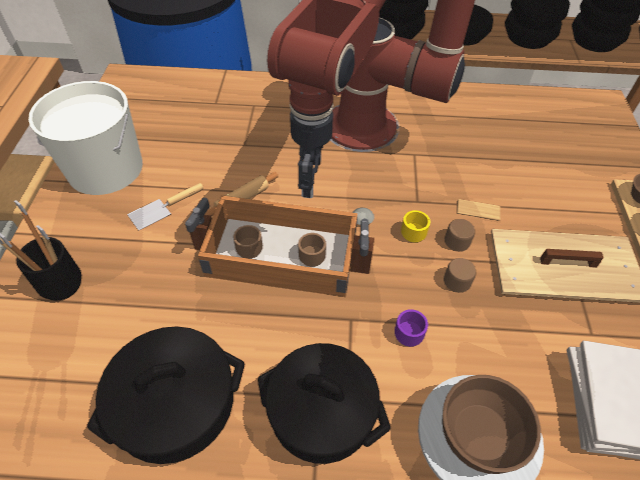

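play_rows(
  motion=[
    [[-1, 6, -0.7, 0, 0.4, 0, 0], [-1, 12, -1.5, 0, 0.4, 0, -1], [-1, 18, -2.3, 0, 0.4, 0, -1], [-1, 24, -3, 0, 0.4, 0, -2], [-1, 30, -3.8, 0, 0.4, 0, -2], [-1, 36, -4.6, 0, 0.4, 0, -3], [-1, 42, -5.3, 0, 0.4, 0, -3], [-1, 48, -6.1, 0, 0.4, 0, -4], [-1, 54, -6.9, 1, 0.4, 0, -5], [-1, 59.9, -7.6, 5, 0.4, 0.1, -5.3], [-1, 59.9, -7.6, 10, 0.4, 0.1, -5.3], [-1, 59.9, -7.6, 14, 0.4, 0.1, -5.3], [-1, 59.9, -7.6, 14, 0.4, 0.1, -5.3], [-1, 59.9, -7.6, 14, 0.4, 0.1, -5.3]],
  ],
)

```text
t: 42.35
tool_pos: [0.4872, 0.4953, 0.1194]
tool_rot: [-2.219, -2.219, 0.002]
contact_force: [0.6, 0.2, 0.4]
opening: 0.0852
```

Run:
```python
from h import *
im=img("wrist","w20.png"); rel([(.487,.497,.037,0)])
print([pr(im,(.487,.497+s*.065,.064)).round(1).tolist() for s in (-1,0,1)])
```

```text
now [0.488  0.4959 0.121 ] yaw -0.01 tilt [-0.001  0.004 -1.   ] open 0.0851 F [ 0.2 -0.2  0.7] t 42.4 q6 [0.69 0.3  1.53 0.   1.32 0.68]
[0.487 0.497 0.037] -> [0.08, -0.08, 8.4] [-0.08, -0.2, -0.01]
[[317.2, 356.8], [317.3, 263.4], [317.3, 151.9]]
```

View pics/w20.png

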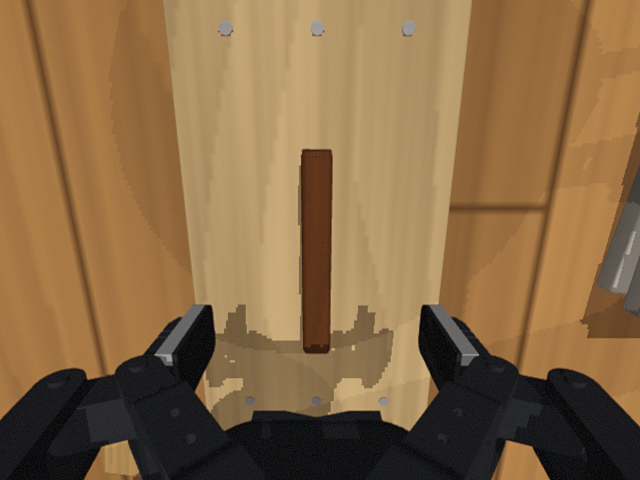

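play_rows(
  motion=[
    [[-1, 0.1, -0.1, 4, 0, 0, 0], [-1, 0.1, -0.1, 7, 0, 0, 0], [-1, 0.1, -0.1, 8.2, 0, 0, 0], [-1, 0.1, -0.1, 8.2, 0, 0, 0], [0, 0.1, -0.1, 8.2, 0, 0, 0], [0.5, 0.1, -0.1, 8.2, 0, 0, 0], [1, 0.1, -0.1, 8.2, 0, 0, 0], [1, 0.1, -0.1, 8.2, 0, 0, 0], [1, 0.1, -0.1, 8.2, 0, 0, 0], [1, 0.1, -0.1, 8.2, 0, 0, 0]],
  ],
  newtons=80,
)

```text
t: 43.65
tool_pos: [0.4871, 0.4975, 0.0398]
tool_rot: [-2.219, -2.219, -0.004]
contact_force: [-1.2, -1.1, 4.5]
opening: 0.0167
```

Run:
```python
from h import *
im=img("wrist","w21.png"); rel([])
```

```text
now [0.4871 0.4975 0.0398] yaw -0.01 tilt [-0.001  0.004 -1.   ] open 0.0168 F [-1.2  0.1  5. ] t 43.7 q6 [0.69 0.38 1.56 0.   1.19 0.69]
```

play_rows(
  motion=[
    [[1, 0, 0, -1, 0, 0, 0], [1, 0, 0, -3, 0, 0, 0], [1, 0, 0, -7, 0, 0, 0], [1, 0, 0, -13, 0, 0, 0], [1, 0, 0, -19, 0, 0, 0], [1, 0, 0, -23, 0, 0, 0], [1, 0, 0, -23, 0, 0, 0]],
  ],
)

```text
t: 44.58
tool_pos: [0.4889, 0.4978, 0.2763]
tool_rot: [-2.22, -2.22, -0.02]
contact_force: [0.6, -0.7, -3.9]
opening: 0.0164
```

Run:
```python
from h import *
y=np.radians(-5.3); rel([(.4977,-.1835,.27,y)]); print(ctrl.get_obs()["wrist_torque"])
```

```text
now [0.4889 0.4978 0.2763] yaw -0.01 tilt [ 0.007  0.011 -1.   ] open 0.0164 F [ 0.6 -0.7 -3.9] t 44.58 q6 [0.69 0.19 1.39 0.   1.55 0.69]
[ 0.498 -0.184  0.27 ] -> [-68.13, 0.89, -0.1] [0.39, -0.63, 5.29]
[ 0.02276577 -0.00054666 -0.02879909]
```

play_rows(
  motion=[
    [[1, -5, 0, 0, 0.4, -0.6, 0], [1, -11, 0, 0, 0.4, -0.6, 1], [1, -17, 0, 0, 0.4, -0.6, 1], [1, -23, 0.2, 0, 0.4, -0.6, 2], [1, -29, 0.3, 0, 0.4, -0.6, 2], [1, -35, 0.4, 0, 0.4, -0.6, 3], [1, -41, 0.5, 0, 0.4, -0.6, 3], [1, -47, 0.6, 0, 0.4, -0.6, 4], [1, -53, 0.7, 0, 0.4, -0.6, 4], [1, -59, 0.8, 0, 0.4, -0.6, 5], [1, -64, 0.9, 0, 0.4, -0.6, 5.3], [1, -68.1, 0.9, 0, 0.4, -0.6, 5.3], [1, -68.1, 0.9, 3, 0.4, -0.6, 5.3], [1, -68.1, 0.9, 6, 0.4, -0.6, 5.3], [1, -68.1, 0.9, 9, 0.4, -0.6, 5.3], [1, -68.1, 0.9, 9, 0.4, -0.6, 5.3], [1, -68.1, 0.9, 9, 0.4, -0.6, 5.3], [1, -68.1, 0.9, 9, 0.4, -0.6, 5.3]],
  ],
)

```text
t: 46.82
tool_pos: [0.4993, -0.1826, 0.1806]
tool_rot: [2.32, 2.115, 0.002]
contact_force: [-1.0, 0.1, -4.0]
opening: 0.0163
```

Run:
```python
from h import *
y=np.radians(-5.3); rel([(.4977,-.1831,.14,y),(.4977,-.1831,.1115,y)])
img("wrist","w22.png"); img("scene","s5.png",(160,120,420,320),3)
```

```text
now [ 0.4993 -0.1826  0.1806] yaw -5.3 tilt [ 0.002 -0.001 -1.   ] open 0.0163 F [-1.   0.1 -4. ] t 46.83 q6 [-0.49 -0.14  1.88  0.    1.39 -0.4 ]
[ 0.498 -0.183  0.14 ] -> [-0.07, -0.16, 4.06] [0.13, 0.03, -0.0]
[ 0.498 -0.183  0.112] -> [-0.07, -0.17, 6.91] [0.13, 0.03, -0.0]
```

View pics/w22.png

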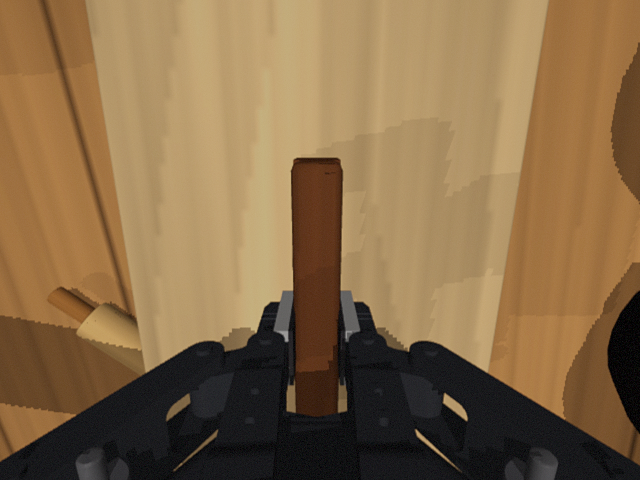

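View pics/s5.png

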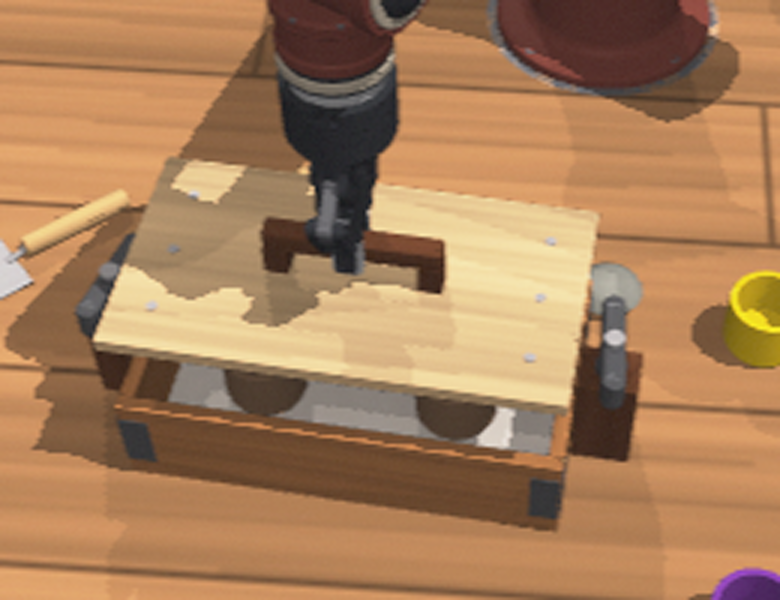

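play_rows(
  motion=[
    [[1, -0.1, -0.2, 2, 0, 0, 0], [1, -0.1, -0.2, 4, 0, 0, 0], [1, -0.1, -0.2, 4.8, 0, 0, 0], [1, -0.1, -0.2, 4.8, 0, 0, 0], [1, -0.1, -0.2, 4.8, 0, 0, 0], [1, -0.1, -0.2, 4.8, 0, 0, 0]],
  ],
)

```text
t: 47.68
tool_pos: [0.4978, -0.1837, 0.1335]
tool_rot: [2.319, 2.114, 0.003]
contact_force: [0.4, -0.3, -4.4]
opening: 0.0165
```

Run:
```python
from h import *
y=np.radians(-5.3); rel([(.4977,-.1831,.14,y),(.4977,-.1831,.1115,y)])
```

```text
now [ 0.4978 -0.1837  0.1335] yaw -5.3 tilt [ 0.004 -0.001 -1.   ] open 0.0165 F [ 0.4 -0.3 -4.4] t 47.67 q6 [-0.49 -0.09  1.93  0.    1.31 -0.4 ]
[ 0.498 -0.183  0.14 ] -> [0.05, -0.02, -0.65] [0.21, 0.06, 0.0]
[ 0.498 -0.183  0.112] -> [0.06, -0.03, 2.2] [0.21, 0.06, 0.0]
```

play_rows(
  motion=[
    [[1, 0, 0, 0.6, 0.1, 0.1, 0], [1, 0, 0, 1, 0.2, 0.1, 0], [1, 0, 0, 1.4, 0.2, 0.1, 0], [1, 0, 0, 1.7, 0.2, 0.1, 0], [1, 0, 0, 2, 0.2, 0.1, 0], [1, 0, 0, 2.2, 0.2, 0.1, 0], [1, 0, 0, 2.2, 0.2, 0.1, 0]],
  ],
)

```text
t: 48.55
tool_pos: [0.4984, -0.1837, 0.1161]
tool_rot: [-2.321, -2.116, 0.0]
contact_force: [-11.1, 7.5, 18.5]
opening: 0.0161
```

Run:
```python
from h import *
y=np.radians(-5.3); rel([(.4977,-.1831,.1115,y)]); print(ctrl.get_obs()["wrist_torque"])
img("scene","s6.png",(160,120,420,320),3)
```

```text
now [ 0.4984 -0.1837  0.1161] yaw -5.27 tilt [-0.001  0.001 -1.   ] open 0.0161 F [-11.1   7.5  18.5] t 48.55 q6 [-0.49 -0.07  1.93  0.    1.28 -0.4 ]
[ 0.498 -0.183  0.112] -> [0.05, -0.07, 0.46] [-0.03, -0.03, 0.03]
[ 0.61935634  2.01186198 -0.20197164]
```

View pics/s6.png

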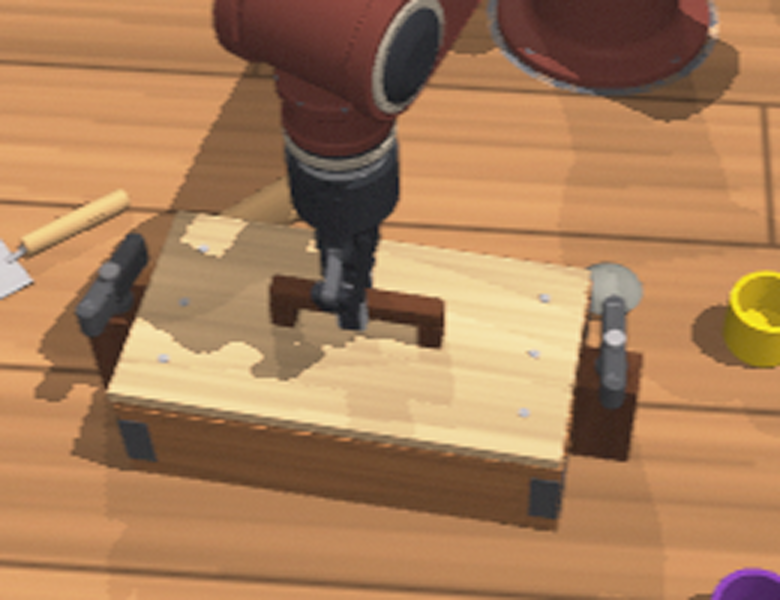

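play_rows(
  motion=[
    [[1, 0.1, -0.1, -0.2, 0, 0, 0], [1, 0.15, -0.2, -0.1, 0, 0, 0], [1, 0.15, -0.2, 0.2, 0, 0, 0], [1, 0.15, -0.2, 0.4, 0, 0, 0], [1, 0.15, -0.2, 0.4, 0, 0, 0]],
  ],
)

```text
t: 49.22
tool_pos: [0.4961, -0.1818, 0.1128]
tool_rot: [-2.319, -2.115, 0.001]
contact_force: [-5.0, 1.6, 5.1]
opening: 0.0167
```

Run:
```python
from h import *
y=np.radians(-5.3); rel([(.4977,-.1831,.1115,y)]); print(ctrl.get_obs()["wrist_torque"])
```

```text
now [ 0.4961 -0.1818  0.1128] yaw -5.27 tilt [-0.002  0.001 -1.   ] open 0.0167 F [-5.   1.6  5.1] t 49.23 q6 [-0.49 -0.07  1.94  0.    1.27 -0.4 ]
[ 0.498 -0.183  0.112] -> [-0.11, 0.17, 0.13] [-0.13, -0.07, 0.03]
[ 0.47146809  0.71505599 -0.01112323]
```

play_rows(
  motion=[
    [[1, 0, 0, 0.1, 0, 0, 0], [1, 0, 0, 0.2, 0, 0, 0], [1, 0, 0, 0.2, 0, 0, 0]],
  ],
)

```text
t: 49.6
tool_pos: [0.4961, -0.1818, 0.1128]
tool_rot: [-2.318, -2.114, 0.002]
contact_force: [-6.8, 3.5, 10.2]
opening: 0.0166
```

play_rows(
  motion=[
    [[0.4, 0, 0, -0.1, 0, 0, 0], [-0.3, 0, 0, -0.1, 0, 0, 0], [-1, 0, 0, -0.1, 0, 0, 0], [-1, 0, 0, -0.1, 0, 0, 0], [-1, 0, 0, -4, 0, 0, 0], [-1, 0, 0, -10, 0, 0, 0], [-1, 0, 0, -15, 0, 0, 0], [-1, 0, 0, -15, 0, 0, 0]],
  ],
)

```text
t: 50.6
tool_pos: [0.499, -0.1834, 0.2689]
tool_rot: [2.317, 2.113, 0.004]
contact_force: [-0.3, -0.0, 0.3]
opening: 0.0856
```

Run:
```python
from h import *
rel([(.5160,.007,.26,np.radians(90)),(.5160,.007,.26,np.radians(-90))])
img("wrist","w23.png"); img("scene","s7.png",(160,120,420,320),3)
```

```text
now [ 0.499  -0.1834  0.2689] yaw -5.27 tilt [ 0.006 -0.003 -1.   ] open 0.0856 F [-0.3 -0.   0.3] t 50.6 q6 [-0.49 -0.2   1.79  0.    1.54 -0.4 ]
[0.516 0.007 0.26 ] -> [19.11, -0.06, 0.84] [0.16, 0.4, -95.27]
[0.516 0.007 0.26 ] -> [19.11, -0.06, 0.84] [0.39, -0.16, 84.73]
```

View pics/s7.png

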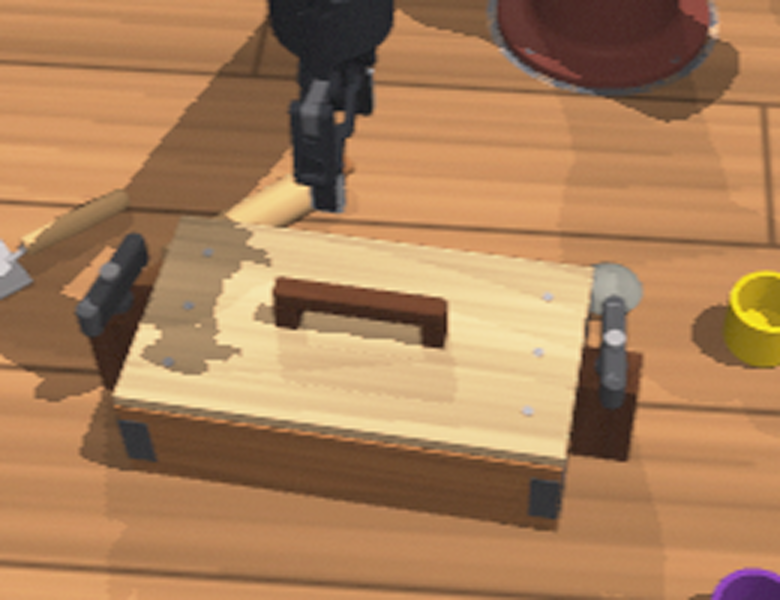

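View pics/w23.png

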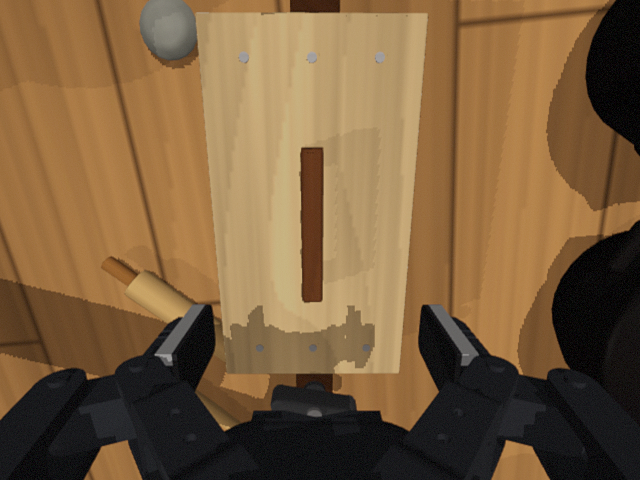

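Run:
```python
from h import *
im=img("scene")["color"][:,:,::-1]; a=cv2.imread("pics/scene0.png")
c=np.vstack([a[180:300,180:400],im[180:300,180:400]])
cv2.imwrite("pics/cmp.png",cv2.resize(c,None,fx=2.5,fy=2.5,interpolation=cv2.INTER_CUBIC))
```

```text
(no output)
```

View pics/cmp.png

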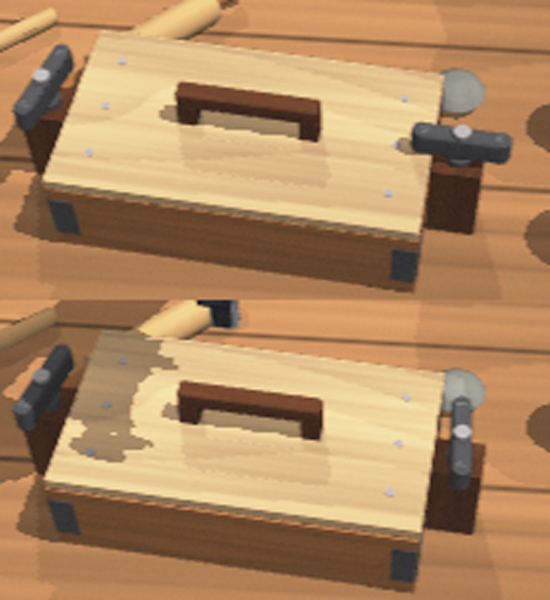

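play_rows(
  motion=[
    [[-1, 6, 0, 0.8, 0.3, 0, 10], [-1, 12, 0, 0.8, 0.3, 0, 20], [-1, 18, 0, 0.8, 0.3, 0, 31], [-1, 19.1, 0, 0.8, 0.4, -0.2, 42], [-1, 19.1, 0, 0.8, 0.4, -0.2, 53], [-1, 19.1, 0, 2, 0.4, -0.2, 64], [-1, 19.1, 0, 5, 0.4, -0.2, 75], [-1, 19.1, 0, 8, 0.4, -0.2, 84], [-1, 19.1, 0, 9, 0.4, -0.2, 84], [-1, 19.1, 0, 9, 0.4, -0.2, 84], [-1, 19.1, 0, 9, 0.4, -0.2, 84]],
  ],
)

```text
t: 52.12
tool_pos: [0.5139, 0.0085, 0.173]
tool_rot: [-3.136, -0.022, 0.016]
contact_force: [0.8, -0.2, 1.0]
opening: 0.0857
```

Run:
```python
from h import *
im=img("wrist","w24.png",(160,150,480,390),2.5);rel([(.5160,.007,.106,np.radians(-89.2))]); print(pr(im,(.516,.007,.126)),pr(im,(.556,.007,.126)))
```

```text
now [0.5141 0.0085 0.1733] yaw -89.21 tilt [-0.009  0.005 -1.   ] open 0.0853 F [0.  0.4 1. ] t 52.17 q6 [-0.13 -0.17  1.92  0.    1.4   1.43]
[0.516 0.007 0.106] -> [0.26, 0.19, 6.73] [-0.31, 0.54, -0.01]
[318.46402389 266.82662548] [319.60207496 198.04555216]
```

View pics/w24.png

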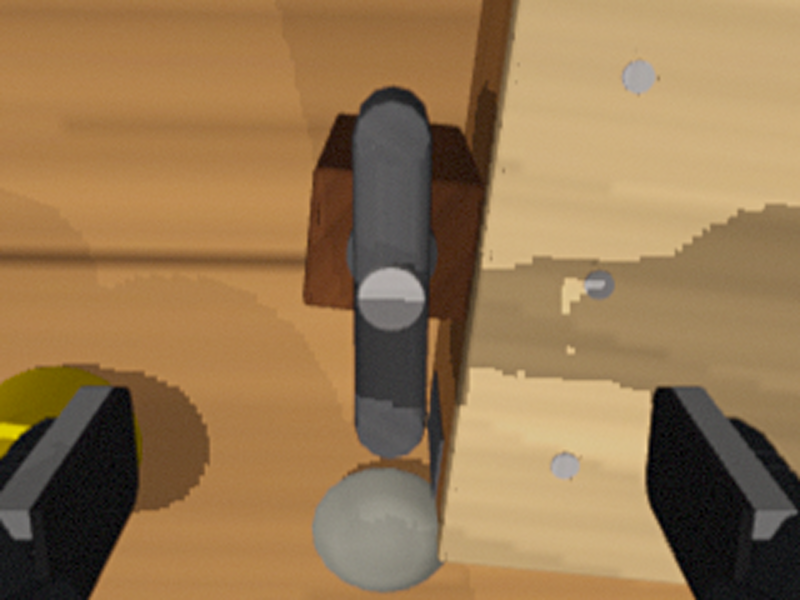

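play_rows(
  motion=[
    [[-1, 0.2, 0, 3, -0.3, 0.5, 0], [-1, 0.2, 0, 5.5, -0.3, 0.5, 0], [-1, 0.2, 0, 6.7, -0.3, 0.5, 0], [-1, 0.2, 0, 6.7, -0.3, 0.5, 0], [0.4, 0.2, 0, 6.7, -0.3, 0.5, 0], [0.4, 0.2, 0, 6.7, -0.3, 0.5, 0], [0.4, 0.2, 0, 6.7, -0.3, 0.5, 0], [1, 0.2, 0, 6.7, -0.3, 0.5, 0], [1, 0.2, 0, 6.7, -0.3, 0.5, 0], [1, 0.2, 0, 6.7, -0.3, 0.5, 0], [1, 0.2, 0, 6.7, -0.3, 0.5, 0]],
  ],
  newtons=40,
)

```text
t: 53.55
tool_pos: [0.5157, 0.009, 0.1069]
tool_rot: [-3.141, -0.021, 0.0]
contact_force: [-1.1, 0.7, 4.9]
opening: 0.0168
```

Run:
```python
from h import *
img("wrist","w25.png",(160,180,480,420),2.5)
rel([(.5162,.007,.106,np.radians(-5.3))]);print(ctrl.get_obs()["wrist_torque"])
```

```text
now [0.5157 0.009  0.1069] yaw -89.22 tilt [-0.  0. -1.] open 0.017 F [-1.7  1.8  5.3] t 53.6 q6 [-0.13 -0.1   1.98  0.    1.26  1.43]
[0.516 0.007 0.106] -> [0.05, 0.2, 0.09] [-0.02, -0.01, -83.92]
[ 0.26182416  0.31030008 -0.18019771]
```

View pics/w25.png

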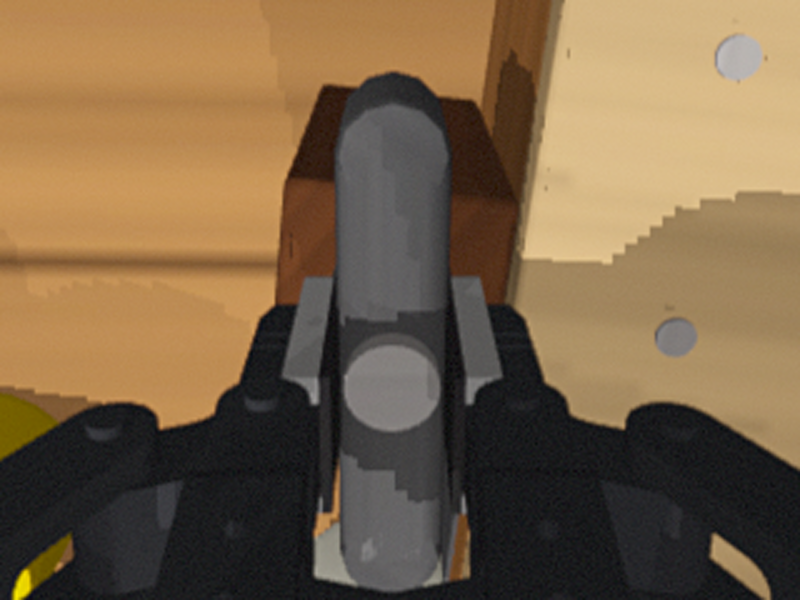

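play_rows(
  motion=[
    [[1, 0, 0, 0, 0, 0, -8], [1, 0, 0, 0, 0, 0, -17], [1, 0, 0, 0, 0, 0, -26], [1, 0, 0, 0, 0, 0, -35], [1, 0, 0, 0, 0, 0, -44], [1, 0, 0, 0, 0, 0, -53], [1, 0, 0, 0, 0, 0, -62], [1, 0.05, 0, 0, 0, 0, -71], [1, 0.05, 0, 0, 0, 0, -79], [1, 0.05, 0, 0, 0, 0, -84], [1, 0.05, 0, 0, 0, 0, -84], [1, 0.05, 0, 0, 0, 0, -84], [1, 0.05, 0, 0, 0, 0, -84]],
  ],
  newtons=60,
)

```text
t: 55.22
tool_pos: [0.5164, 0.0083, 0.107]
tool_rot: [2.321, 2.116, -0.001]
contact_force: [-0.1, -4.1, 2.4]
opening: 0.0165
```

Run:
```python
from h import *
im=img("wrist","w26.png",(160,180,480,420),2.5)
rel([]);print(ctrl.get_obs()["wrist_torque"],barang(im))
```

```text
now [0.5164 0.0083 0.107 ] yaw -5.28 tilt [ 0.    -0.001 -1.   ] open 0.0165 F [-0.3 -4.7  2.1] t 55.27 q6 [-0.13 -0.1   1.98 -0.    1.26 -0.04]
[-0.84950534  0.05293003 -0.18853665] 84.7176
```

View pics/w26.png

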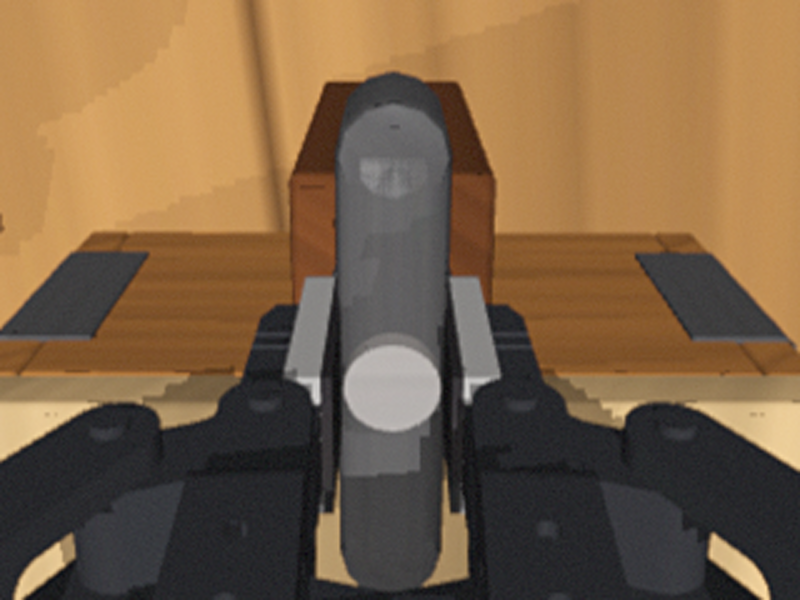

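play_rows(
  motion=[
    [[0.4, 0, 0, 0, 0, 0, 0], [-0.3, 0, 0, 0, 0, 0, 0], [-1, 0, 0, 0, 0, 0, 0], [-1, 0, 0, 0, 0, 0, 0], [-1, 0, 0, -5, 0, 0, 0], [-1, 0, 0, -11, 0, 0, 0], [-1, 0, 0, -16, 0, 0, 0], [-1, 0, 0, -16, 0, 0, 0]],
  ],
)

```text
t: 56.28
tool_pos: [0.5189, 0.0083, 0.2732]
tool_rot: [2.314, 2.111, 0.01]
contact_force: [0.0, 0.2, -0.1]
opening: 0.0855
```

Run:
```python
from h import *
rel([(.481,-.372,.26,np.radians(73.3)),(.481,-.372,.17,np.radians(73.3))])
```

```text
now [0.5189 0.0083 0.2732] yaw -5.27 tilt [ 0.011 -0.002 -1.   ] open 0.0855 F [ 0.   0.2 -0.1] t 56.27 q6 [-0.13 -0.23  1.81 -0.    1.55 -0.04]
[ 0.481 -0.372  0.26 ] -> [-38.21, -0.3, 1.36] [0.49, 0.49, -78.57]
[ 0.481 -0.372  0.17 ] -> [-38.2, -0.4, 10.36] [0.49, 0.49, -78.57]
```

play_rows(
  motion=[
    [[-1, -5, 0, 0, 0.4, 0.2, -8], [-1, -11, 0, 0, 0.4, 0.2, -16], [-1, -17, 0, 0, 0.5, 0.3, -25], [-1, -23, -0.1, 0, 0.5, 0.3, -35], [-1, -29, -0.2, 0, 0.5, 0.4, -45], [-1, -35, -0.3, 1, 0.5, 0.5, -55], [-1, -38.2, -0.3, 2, 0.5, 0.5, -65], [-1, -38.2, -0.4, 6, 0.5, 0.5, -75], [-1, -38.2, -0.4, 10, 0.5, 0.5, -78.6], [-1, -38.2, -0.4, 10, 0.5, 0.5, -78.6], [-1, -38.2, -0.4, 10, 0.5, 0.5, -78.6], [-1, -38.2, -0.4, 10, 0.5, 0.5, -78.6]],
  ],
)

```text
t: 57.78
tool_pos: [0.482, -0.3727, 0.1762]
tool_rot: [0.455, 3.105, -0.004]
contact_force: [-0.2, -0.7, 0.5]
opening: 0.0853
```

Run:
```python
from h import *
im=img("wrist","w27.png",(160,150,480,390),2.5);rel([(.481,-.372,.106,np.radians(73.3))]); print(pr(im,(.481,-.372,.126)))
def P(u,v): return bp(im,160+u/2.5,150+v/2.5,.126)
```

```text
now [ 0.4819 -0.3727  0.1761] yaw 73.33 tilt [ 0.003 -0.003 -1.   ] open 0.0856 F [-0.3  0.4  0.4] t 57.83 q6 [-0.78  0.05  1.71 -0.    1.38 -2.06]
[ 0.481 -0.372  0.106] -> [0.13, 0.06, 7.01] [-0.11, 0.19, 0.03]
[318.48825267 268.29327816]
```

View pics/w27.png

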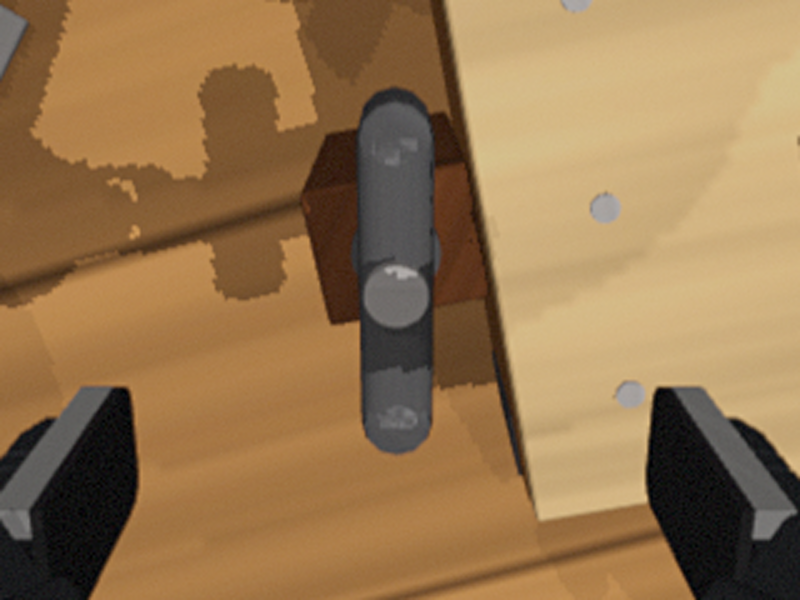

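play_rows(
  motion=[
    [[-1, 0.1, 0.1, 3, 0, 0, 0], [-1, 0.1, 0.1, 5.5, 0, 0, 0], [-1, 0.1, 0.1, 6.9, 0, 0, 0], [-1, 0.1, 0.1, 6.9, 0, 0, 0], [0.4, 0.1, 0.1, 6.9, 0, 0, 0], [0.4, 0.1, 0.1, 6.9, 0, 0, 0], [0.4, 0.1, 0.1, 6.9, 0, 0, 0], [1, 0.1, 0.1, 6.9, 0, 0, 0], [1, 0.1, 0.1, 6.9, 0, 0, 0], [1, 0.1, 0.1, 6.9, 0, 0, 0], [1, 0.1, 0.1, 6.9, 0, 0, 0]],
  ],
  newtons=40,
)

```text
t: 59.2
tool_pos: [0.4817, -0.3718, 0.1077]
tool_rot: [0.455, 3.105, -0.004]
contact_force: [-1.3, 2.3, 5.5]
opening: 0.0171
```

Run:
```python
from h import *
im=img("wrist","w28.png",(160,180,480,420),2.5);rel([(.481,-.372,.106,np.radians(-5.3))]); print(ctrl.get_obs()["wrist_torque"])
```

```text
now [ 0.4817 -0.3718  0.1077] yaw 73.33 tilt [ 0.003 -0.003 -1.   ] open 0.0171 F [-1.1  1.1  6. ] t 59.25 q6 [-0.78  0.12  1.76  0.    1.26 -2.06]
[ 0.481 -0.372  0.106] -> [0.06, -0.04, 0.17] [0.05, 0.26, 78.63]
[0.3413397 0.1572711 0.0850598]
```

View pics/w28.png

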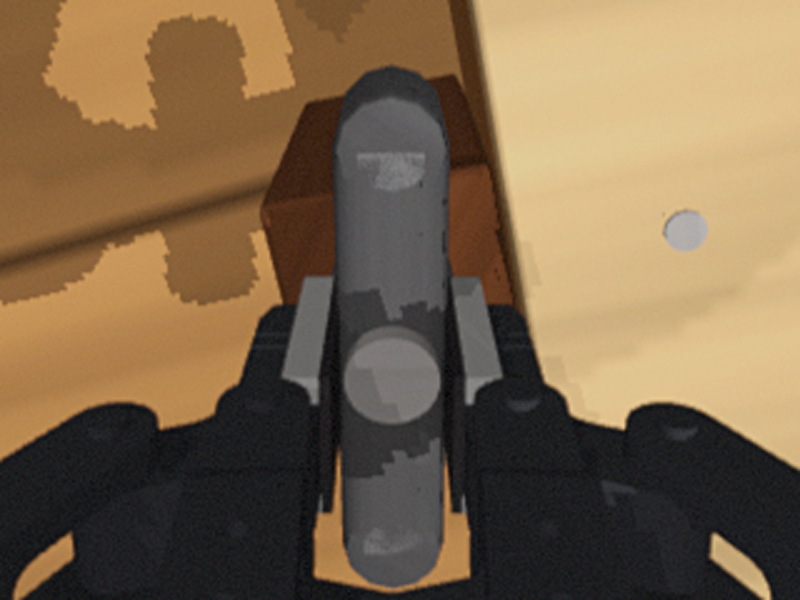

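play_rows(
  motion=[
    [[1, 0, 0, 0, 0, 0.2, 8], [1, 0, 0, 0, 0, 0.2, 17], [1, 0, 0, 0, 0, 0.2, 26], [1, 0, 0, 0, 0, 0.2, 35], [1, 0, 0, 0, 0, 0.2, 44], [1, 0, 0, 0, 0, 0.2, 53], [1, 0, 0, 0, 0, 0.2, 62], [1, 0, 0, 0, 0, 0.2, 70], [1, 0, 0, 0, 0, 0.2, 76], [1, 0, 0, 0, 0, 0.2, 78.6], [1, 0, 0, 0, 0, 0.2, 78.6], [1, 0, 0, 0, 0, 0.2, 78.6]],
  ],
  newtons=60,
)

```text
t: 60.75
tool_pos: [0.4801, -0.3728, 0.1078]
tool_rot: [-2.322, -2.116, 0.005]
contact_force: [-5.8, -2.3, 4.7]
opening: 0.0164
```

Run:
```python
from h import *
im=img("wrist","w29.png",(160,180,480,420),2.5)
rel([]);print(ctrl.get_obs()["wrist_torque"],barang(im))
```

```text
now [ 0.4801 -0.3728  0.1078] yaw -5.3 tilt [-0.002 -0.002 -1.   ] open 0.0164 F [-5.7 -1.6  4.8] t 60.8 q6 [-0.78  0.12  1.76 -0.    1.27 -0.69]
[-0.27329853  1.02056022 -0.06894284] 84.660446
```

View pics/w29.png

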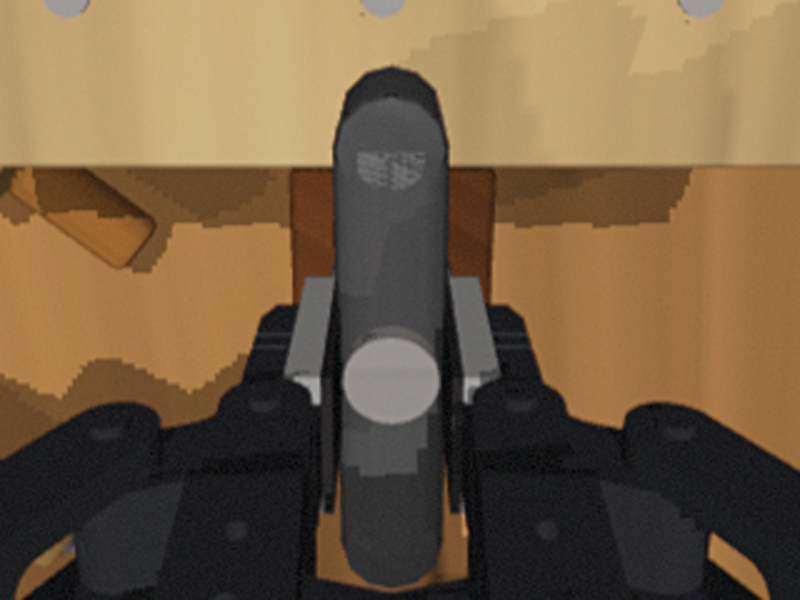

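Straight across. Release, rise and inspect.

play_rows(
  motion=[
    [[0.4, 0, 0, 0, 0, 0, 0], [-0.3, 0, 0, 0, 0, 0, 0], [-1, 0, 0, 0, 0, 0, 0], [-1, 0, 0, 0, 0, 0, 0], [-1, 0, 0, -5, 0, 0, 0], [-1, 0, 0, -11, 0, 0, 0], [-1, 0, 0, -17, 0, 0, 0], [-1, -4, -4, -20, 0, 0, 0], [-1, -8, -8, -22, 0, 0, 0], [-1, -12, -12, -22, 0, 0, 0], [-1, -12, -12, -22, 0, 0, 0]],
  ],
)

```text
t: 62.18
tool_pos: [0.3475, -0.4828, 0.3287]
tool_rot: [2.327, 2.11, -0.006]
contact_force: [0.2, 0.5, 0.0]
opening: 0.0856
```

Run:
```python
from h import *
rel([]); img("top","t9.png"); img("scene","s9.png")
```

```text
now [ 0.3475 -0.4828  0.3287] yaw -5.59 tilt [-0.002 -0.003 -1.   ] open 0.0856 F [0.2 0.5 0. ] t 62.17 q6 [-1.07 -0.06  1.56 -0.    1.64 -0.97]
```

View pics/t9.png

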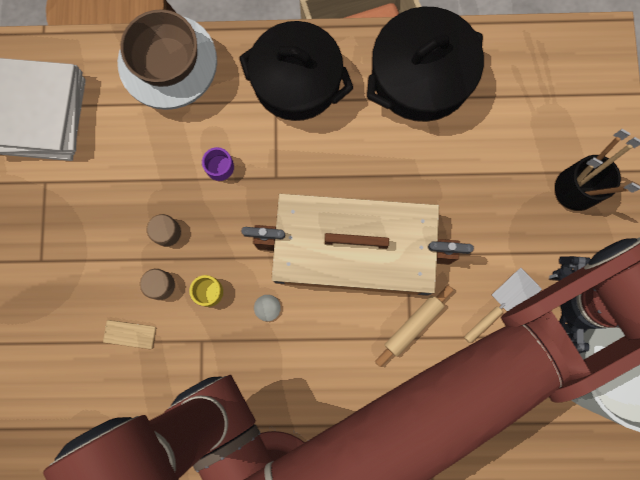

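View pics/s9.png

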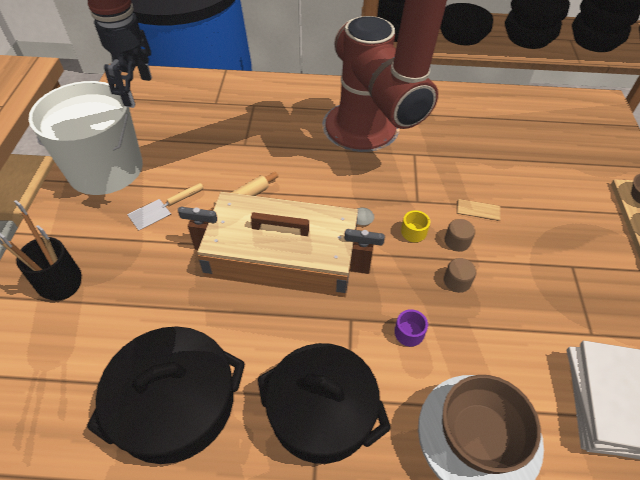

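Run:
```python
from h import *
print(ctrl.finish_job())
```

```text
the job is handed in; nothing more can be done
None
```

The job is done and handed in at about 62 s of the 210 s allowed.

- **Seized button:** I rocked it about 18 to 20 times before it broke free. That is more than the 5 to 11 stated, probably because some strokes were too weak to count. The highest wrist torque I read was about 4 N m. I then turned it clear of the lid.
- **Bowls:** Only two mouth-up bowls were on the bench, and both now stand upright in the box. One of them was knocked a few centimetres aside during the run, so I located it again before picking it up. Two bowls on a board at the left edge measured about 90 mm across, so I took them as not part of the job and left them.
- **Lid:** On the first try a batten caught about 3 mm short of home. I shifted the lid a couple of millimetres and it dropped in. The tool height then matched the height expected for a home lid (0.1128 m), and the lid's outline matched the first picture to about a millimetre.
- **Final checks:** Both buttons measured within about 0.1° of the box's long axis, which I had itself measured only to about half a degree. In the last pictures the mouth-down bowls and tools look unmoved. The gripper was touching nothing, with contact force under 1 N.

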